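# Fetch the whetstones from the latched sliding-lid case and lock it again

### The arm

A 6-joint arm with a two-finger parallel gripper is mounted at the origin on a cart in front of the work surface, level with it; the furniture and walls round the work are solid. World frame = base frame: x ahead of the robot, y to its left, z up, the work surface at z = 0. Lengths are in m, angles in degrees, forces in N, time in s.
With the tool pointing down it reaches from about 0.4 to 0.825 m from the base axis. Payload 7 kg.
Tool frame: the origin (TCP) lies at the very end of the fingers, on their centre line; the grasp point (between the pads) lies 19 mm behind it; x points along the fingers, z is the direction in which the jaws open and shut, and the axes are right-handed (so a half turn about x gives the same grasp; the last joint's range is limited). The gripper opens to 88 mm and grips with 3 to 60 N. Pads are 19 mm wide; open, the fingers measure 130 mm over their backs; the gripper's body (78 mm by 193 mm) begins 47 mm behind the grasp point.
Start: joints at [87.153, 20.546, 0.682, 0, -70.136, -16.507], TCP at [0.224, 0.637, 0.227] pointing down, gripper open.
Joint ranges: [-176.03, 176.03], [-82.01, 121.73], [-58.28, 71.71], [-173.87, 95.51], [-174.79, -0.11], [-173.66, 173.66]. Speed limits (degrees/s): [136.94, 136.94, 172.46, 180, 180, 180].

### API

Orientations are given as [roll, pitch, yaw] about the fixed x, y, z axes, in that order (R = Rz(yaw) Ry(pitch) Rx(roll)).
In Python, from plant import sensors, cams, workorder gives the robot as it stands. The module is installed in compiled form; this text tells all that it offers.
- The arm moves only by the shell command python3 -m handwheel 'ROWS' [OPENING] [FORCE]. ROWS is JSON, one flat list of numbers, 4 for each row, row after row: the shift along the tool's x, y, z in cm, then the turn about the tool's x in degrees. A call has exactly 10 rows; each row is the pose to reach, as a shift and turn from the pose commanded when the call began, along the tool's axes at that moment; what a row does not reach only later rows make up. A row lasts 1/8 s, in which the tool goes at most 62.5 mm and 10.7 degrees, less where a joint would pass 70% of its speed; a pose out of reach is approached as far as the arm can. A call with a gripper value outside its range is refused whole. OPENING is the finger opening in cm, from 0 to 8.76, set as the call begins (- or left out, the last holds). The fingers move at their own pace and stop on an object; FORCE is the grip in N (left out, the last holds). Time passes only in rows, so rows that repeat a pose let the fingers close, or fill a call up. It gives the time, the measured TCP pose, the force and the opening at its end, in the units of the state.
- sensors.get_state(): the state, without advancing time (a new reading comes with each control period).
- cams.capture(name): name is "scene" or "top" or "wrist"; returns a dict with "image" (420x560x3 uint8, red, green, blue), "fov_y" (degrees; the focal length in pixels is half the picture's height over the tangent of half this angle, whatever the lens; pixels are square), "cx", "cy" (the principal point, pixels), "xyz" and "rotation" of the camera in the world. Camera axes: x right, y down, z forward; pixel columns grow to the right and rows downward; lengths in m; the calibration is good to about 2 mm. A picture is of the moment at which its call begins. There is no depth.
- workorder.close_job(): hands the job in, once; it reports no verdict.
The state is a dict: "time_s": time; "joints": joint angles; "qd": joint speeds; "joint_torque": joint torques, N m; "tcp_pos": TCP position; "eef_rot": TCP orientation; "contact_force": force on the tool from outside, world axes, zero at the start; "moment": the same for the moment, N m; "gripper_width": finger opening in m.
Only numpy, scipy, OpenCV 4.12 (cv2) and the standard library are available. Lean on these libraries where they do the work, as an engineer would, in place of code of your own. Each camera call takes 0.05 s, during which the arm holds its last target.

### The job

The metal case on the table is locked: pull up the spring plunger on its latch, swing the latch lever round to the other hole and let the plunger snap in there. Then slide the lid fully open, lift out every whetstone in the case and lay them flat on the black rubber mat, slide the lid fully shut again, and swing the latch back to its first hole with the plunger snapped in. Leave the other things on the table where they are.

Things in the scene. Friction and masses are not known exactly. Their poses are not given: they have to be found in the camera images.
- stone_case: Fixed aluminium case, 142 (x) x 214 (y) x 57 mm; origin: centre of its underside. The lid slides toward case +x (away from the robot) in side grooves. A keeper on the +y rim stops the latch's foot: locked, the lid cannot slide. Inside: wooden floor 15 mm up, with 6 mm high ribs that leave three pockets 34 mm wide at case y = -52, 0, +52. Nothing fixed is over 61 mm high; mouth 190 mm wide in y.
- case_lid (a joint): Lid slide, m: 0 = fully shut, 0.125 = fully open (the lid's front edge is then 57 mm past the case's middle toward +x). Friction about 3 N; it stays where it is left. Lid top 51.5 mm above the table. The lid carries fin, latch and plunger along.
- fin_top (a point): Top middle of the lid's upright pull fin, near the lid's front edge, at case (-55 + lid travel, 0, 77.5 mm): 14 mm thick along case x, 56 mm wide along case y, 26 mm tall above the lid. Pinch it from above across its thickness: 35 mm free behind it, the space in front is open. Axes parallel to the case's.
- latch (a joint): Turn of the latch, rad, about an upright pivot on the lid, positive counter-clockwise from above. First hole (locked) at 0: the lever points to case -y, 30 degrees toward -x. Other hole (lid free) at 1.05: the lever points to case -y, 30 degrees toward +x. Stops at -0.05 and 1.10. Turns easily once the pin is out and stays where left. Pin play in a hole 0.03 rad either way.
- latch_pivot (a point): On the latch's pivot axis, top of the lever, 69.5 mm above the table; moves with the lid: at case (30 + lid travel, 55). The plunger sits on the lever 55 mm from the pivot.
- plunger (a joint): Lift of the plunger, m: 0 = pin fully down in a hole, 0.016 = top stop. A spring presses it down with 4 N at 0 and 8 N at the top. The pin (8 mm, round end, 11 mm holes) clears the plate when lifted over 8 mm; let go off a hole it rests on the plate at about 0.007 and drops in when brought over a hole.
- knob_top (a point): Top centre of the plunger's round black knob (moves with it): cap 26 mm across and 8 mm high, below it a 20 mm round neck 17 mm high, then a 4 mm gap and the 18 mm wide lever. With the plunger down its top is 98.5 mm above the table. Grip neck or cap from above, either way round; the knob spins freely on its stem, so the fingers need not turn with the lever.
- rubber_mat: Fixed black rubber mat on the table, 220 (x) x 110 (y) x 4 mm, to the right of the case. Origin: centre of its underside; z up.
- stone_a: Grey two-layer whetstone, a plain block 115 (x, long) x 28 (y) x 26 mm (z). Origin: centre of its underside. Starts in one of the case's pockets, its length roughly along case x; may be absent.
- stone_b: Grey two-layer whetstone, a plain block 105 (x, long) x 28 (y) x 25 mm (z). Origin: centre of its underside. Starts in one of the case's pockets, its length roughly along case x; may be absent.
- stone_c: Grey two-layer whetstone, a plain block 95 (x, long) x 28 (y) x 24 mm (z). Origin: centre of its underside. Starts in one of the case's pockets, its length roughly along case x; may be absent.
- flux_tin: Bystander: round tin, 62 mm across, 34 mm high, behind and left of the case; origin: centre of its underside.
- tape_measure: Bystander: tape measure, 38 x 90 x 65 mm, behind and right of the case; origin: centre of its underside.

How it is judged:
By the outcome, as a careful person would: the job done as asked, in the order asked, and still so for the second after the job is handed in, with the robot touching nothing.
Of stone_a, stone_b, stone_c only 2 to 3 are there at a start; the rules pass over those that are not, and their reading is None.
At some moment in a run one of stone_a, stone_b, stone_c may be knocked a few centimetres aside while the robot is not near it.
Once in a run the grip may slacken for a moment while it holds something.
It also fails if it takes over 192 s, if anything falls off the work surface, if the arm or the gripper's body presses on something with over 40 N, if the wrist force passes 120 N, or if a joint passes its speed limit or range.

## Working session

There is one attempt and no reset: what is moved stays moved. The work goes in short steps, Python scripts to look and compute and a shell command to move; the robot and the scene stay as the last step left them, time stands still between calls to the robot, and variables do not carry over. Pictures are saved under pics/ and viewed, and the job is handed in when it is done.

```bash
mkdir -p pics
python3 - <<'E'
from plant import sensors,cams
import cv2
s=sensors.get_state();print(s)
for n in ["scene","top","wrist"]:
    c=cams.capture(n);print(n,c["fov_y"],c["cx"],c["cy"],c["xyz"],c["rotation"], [k for k in c])
    cv2.imwrite(f"pics/{n}0.png",c["image"][:,:,::-1])
E
```

```text
{'time_s': 0.0, 'joints': array([ 8.71523549e+01,  2.05903781e+01,  6.35707498e-01, -2.10170772e-02,
       -7.01372680e+01, -1.65080714e+01]), 'qd': array([-0.04346901, -0.05399932, -0.02914056,  0.01446684, -0.05053333,
       -0.03580596]), 'joint_torque': array([-4.89119520e-04, -5.82713056e+01,  2.93052810e+01,  6.99779972e+00,
        6.86680040e-03, -1.43165621e-04]), 'tcp_pos': array([0.22356163, 0.63638877, 0.2256465 ]), 'eef_rot': array([   4.38120345,   89.90596174, -104.98166985]), 'contact_force': array([-0.17450871, -0.24493506, -0.09432126]), 'moment': array([ 0.02690655, -0.05242944,  0.01587644]), 'gripper_width': 0.08768084322900038}
scene 52.71785319872277 281.0243083065742 204.64142402786538 [ 0.20220644 -0.16652672  0.84904152] [-152.44525917   -0.37963863  -69.60861487] ['image', 'fov_y', 'cx', 'cy', 'xyz', 'rotation']
top 51.63626467173564 279.47494057400297 209.85790963700728 [ 0.50560298 -0.04268077  0.9186466 ] [-173.18993479    1.62253077  -89.75859267] ['image', 'fov_y', 'cx', 'cy', 'xyz', 'rotation']
wrist 69.2176202819959 277.07536427169566 209.9709917808143 [0.30233782 0.60885203 0.38349517] [ 1.62161840e+02 -8.13929196e-02 -1.09443784e+02] ['image', 'fov_y', 'cx', 'cy', 'xyz', 'rotation']
```

View pics/scene0.png

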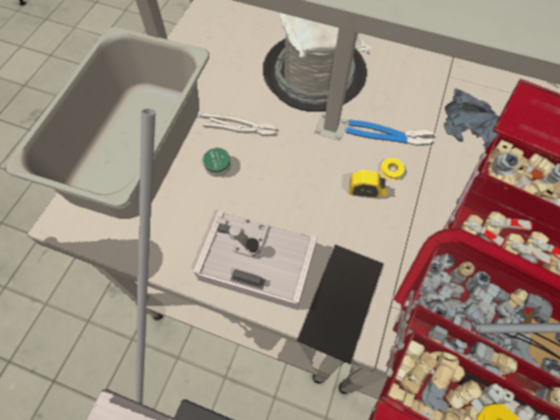

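View pics/top0.png

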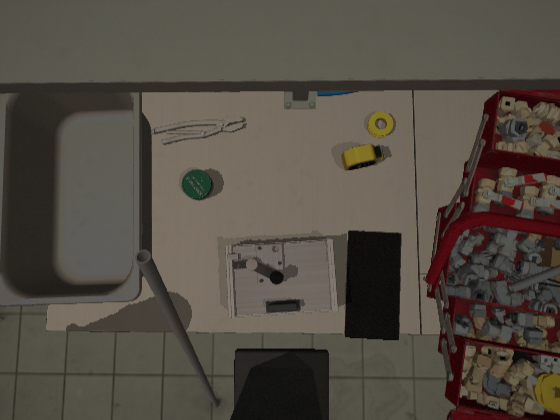

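View pics/wrist0.png

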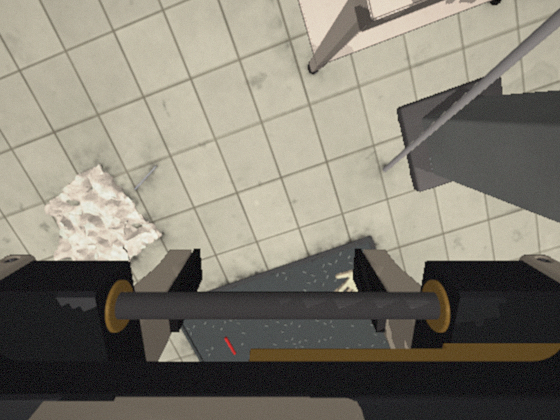

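```bash
cat > h.py <<'E'
import numpy as np, cv2
from scipy.spatial.transform import Rotation as R
from plant import sensors,cams
def cam(n):
    c=cams.capture(n); c["K"]=K(c); c["R"]=R.from_euler("xyz",c["rotation"],degrees=True).as_matrix(); return c
def K(c):
    f=210/np.tan(np.radians(c["fov_y"]/2)); return np.array([[f,0,c["cx"]],[0,f,c["cy"]],[0,0,1]])
def ray(c,u,v):
    d=c["R"]@np.linalg.inv(c["K"])@np.array([u,v,1.]); return np.array(c["xyz"]),d/np.linalg.norm(d)
def at(c,u,v,z=0):
    o,d=ray(c,u,v); return o+d*(z-o[2])/d[2]
def proj(c,p):
    q=c["R"].T@(np.atleast_2d(p)-c["xyz"]).T; q=c["K"]@q; return (q[:2]/q[2]).T
def tri(*obs):
    A=0;b=0
    for c,u,v in obs:
        o,d=ray(c,u,v); P=np.eye(3)-np.outer(d,d); A=A+P; b=b+P@o
    return np.linalg.solve(A,b)
def toolR(): 
    return R.from_euler("xyz",sensors.get_state()["eef_rot"],degrees=True).as_matrix()
def st():
    s=sensors.get_state(); print(round(s["time_s"],2),"tcp",s["tcp_pos"].round(4),"rpy",s["eef_rot"].round(2),"F",s["contact_force"].round(1),"w",round(s["gripper_width"],4),"q",s["joints"].round(1)); return s
def save(c,name,crop=None,k=1):
    im=c["image"][:,:,::-1]
    if crop: x0,y0,x1,y1=crop; im=im[y0:y1,x0:x1]
    im=cv2.resize(im,None,fx=k,fy=k,interpolation=cv2.INTER_CUBIC); cv2.imwrite(f"pics/{name}.png",im)
E
python3 - <<'E'
from h import *
import pickle
s=st(); print(toolR().round(3))
a=cam("scene");b=cam("top")
print("poletop",tri((a,148,112),(b,143,255)))
for z in [0,-.7]: print(z,at(a,140,400,z),at(b,215,403,z))
print("tin",at(b,197,184,.034),at(a,217,160,.034)); print("tape",at(b,361,156,.03),at(a,368,184,.03))
print("mat",[at(b,*p,.004).round(3) for p in [(348,232),(400,234),(399,338),(346,334)]])
print("mat scene",[at(a,*p,.004).round(3) for p in [(335,246),(382,262),(353,361),(300,336)]])
print("plier",at(b,150,95,.0))
save(a,"s1",(180,190,400,370),3.6);save(b,"t1",(200,210,420,350),3.6)
E
```

```text
0.15 tcp [0.2236 0.6365 0.2258] rpy [   5.19   89.93 -104.17] F [-0.8 -0.3  0.1] w 0.088 q [ 87.2  20.6   0.6  -0.  -70.1 -16.5]
[[-0.     0.943 -0.331]
 [-0.001 -0.331 -0.943]
 [-1.     0.     0.001]]
poletop [0.51263162 0.14826205 0.36810222]
0 [0.15377467 0.08299142 0.        ] [0.21970631 0.11326194 0.        ]
-0.7 [ 0.11384466  0.28870893 -0.7       ] [ 0.00185575  0.2320888  -0.7       ]
tin [0.66519369 0.15462468 0.034     ] [0.65930766 0.15423185 0.034     ]
tape [ 0.72475168 -0.18642149  0.03      ] [ 0.72210107 -0.18693876  0.03      ]
mat [array([ 0.568, -0.161,  0.004]), array([ 0.564, -0.269,  0.004]), array([ 0.352, -0.261,  0.004]), array([ 0.359, -0.153,  0.004])]
mat scene [array([ 0.564, -0.161,  0.004]), array([ 0.565, -0.264,  0.004]), array([ 0.353, -0.261,  0.004]), array([ 0.361, -0.153,  0.004])]
plier [0.87196123 0.27262118 0.        ]
```

```bash
ls pics
```

```text
s1.png
scene0.png
t1.png
top0.png
wrist0.png
```

Run:
```python
from h import *
a=cam("scene");b=cam("top")
p=tri((a,148,112),(b,143,255)); print(p,proj(a,p),proj(b,p))
# plane of scene line
def plane(c,p1,p2):
    o,d1=ray(c,*p1);_,d2=ray(c,*p2); n=np.cross(d1,d2); n/=np.linalg.norm(n); return n,n@o
n1,c1=plane(a,(148,115),(140,395)); n2,c2=plane(b,(143,255),(215,403))
d=np.cross(n1,n2);d/=np.linalg.norm(d);print("dir",d)
for z in [.37,.2,0,-.2,-.7]:
    A=np.array([n1,n2,[0,0,1]]);print(np.linalg.solve(A,[c1,c2,z]))
save(a,"s2",(90,90,240,420),1.8)
save(b,"t2",(100,220,260,420),3)
```

```text
[0.51263162 0.14826205 0.36810222] [[149.09583965 112.12010672]] [[141.85684625 255.49830357]]
dir [0.56723188 0.02717745 0.82310958]
[0.6951881  0.24378864 0.37      ]
[0.57803551 0.23817557 0.2       ]
[0.44020893 0.23157197 0.        ]
[ 0.30238236  0.22496836 -0.2       ]
[-0.04218409  0.20845935 -0.7       ]
```

View pics/s1.png

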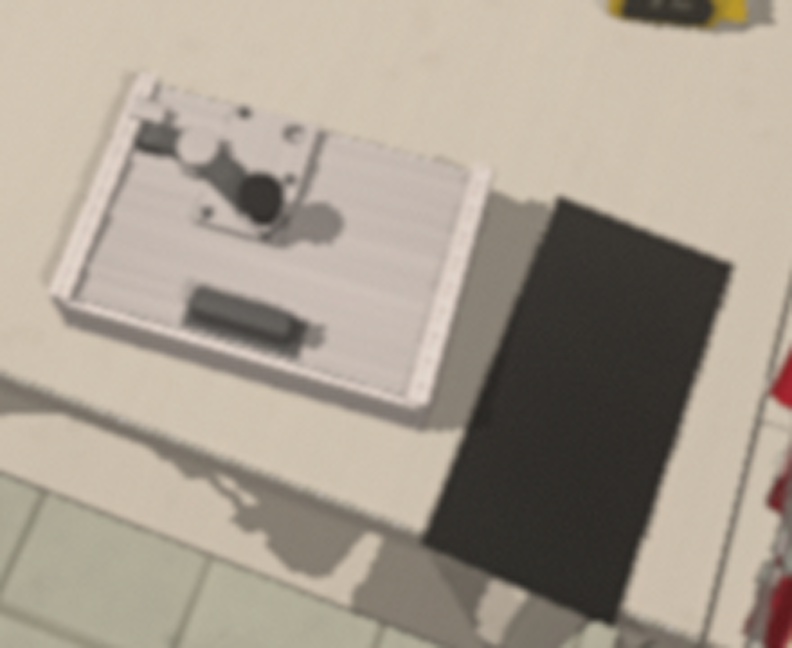

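View pics/t1.png

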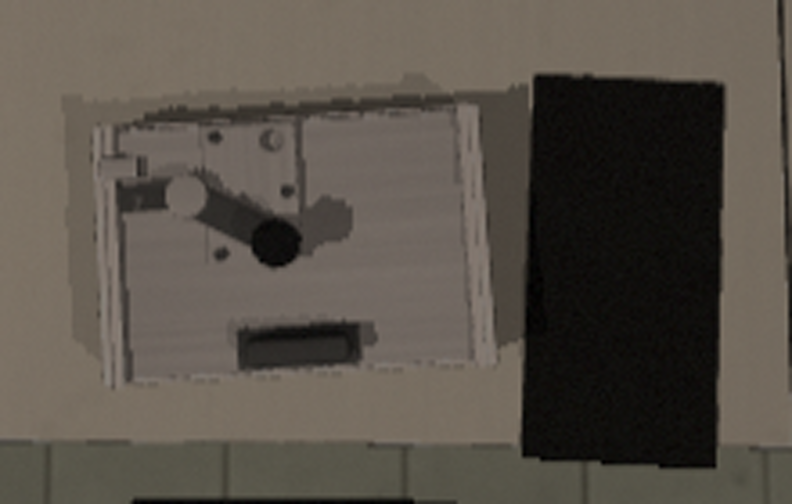

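View pics/t2.png

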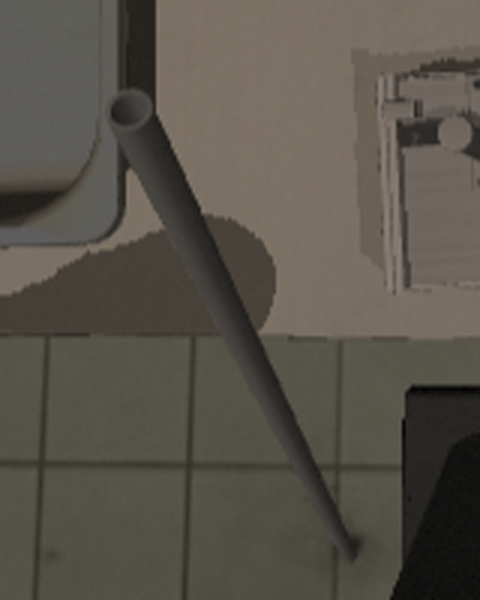

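View pics/s2.png

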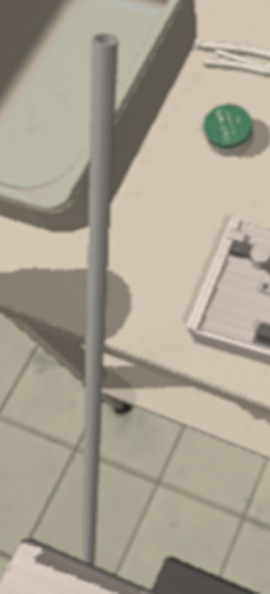

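Run:
```python
from h import *
a=cam("scene");b=cam("top")
for c in (a,b):
    print(proj(c,c["xyz"]+np.array([0,0,-1.])))
# reproject vertical poles hypotheses: base at floor z f
for zf in (-.6,-.75,-.9):
    p=at(b,217,403,zf)
    print(zf,p, proj(a,p))
    for zt in np.arange(-.2,.7,.1): 
        q=p.copy();q[2]=zt; print(round(zt,1),proj(b,q).round(),proj(a,q).round())
print("edge",at(b,100,333,0),at(a,60,380/3.6+190,0), at(b,280,331,0))
```

```text
[[277.85687597 425.77513887]]
[[291.85738478 261.69320175]]
-0.6 [ 0.03306479  0.20836348 -0.6       ] [[140.81892328 436.28941507]]
-0.2 [[189. 456.]] [[ 88. 440.]]
-0.1 [[178. 476.]] [[ 67. 442.]]
0.0 [[165. 501.]] [[ 42. 444.]]
0.1 [[149. 532.]] [[ 10. 446.]]
0.2 [[128. 572.]] [[-33. 450.]]
0.3 [[ 99. 626.]] [[-91. 454.]]
0.4 [[ 58. 704.]] [[-177.  461.]]
0.5 [[ -6. 824.]] [[-314.  471.]]
0.6 [[-116. 1032.]] [[-569.  491.]]
-0.75 [-0.01360883  0.23315966 -0.75      ] [[140.22145687 447.51595203]]
-0.2 [[178. 476.]] [[ 66. 459.]]
-0.1 [[167. 498.]] [[ 42. 463.]]
0.0 [[152. 526.]] [[ 13. 468.]]
0.1 [[134. 560.]] [[-24. 473.]]
0.2 [[110. 605.]] [[-73. 481.]]
0.3 [[ 78. 666.]] [[-141.  492.]]
0.4 [[ 32. 753.]] [[-243.  508.]]
0.5 [[-40. 887.]] [[-409.  534.]]
0.6 [[-165. 1124.]] [[-731.  585.]]
-0.9 [-0.06028245  0.25795585 -0.9       ] [[139.71665959 457.00121366]]
-0.2 [[168. 496.]] [[ 42. 479.]]
-0.1 [[155. 521.]] [[ 16. 485.]]
0.0 [[139. 551.]] [[-17. 492.]]
0.1 [[118. 589.]] [[-59. 502.]]
0.2 [[ 92. 639.]] [[-116.  515.]]
0.3 [[ 57. 706.]] [[-195.  533.]]
0.4 [[  5. 803.]] [[-315.  560.]]
0.5 [[-74. 953.]] [[-517.  605.]]
0.6 [[-215. 1219.]] [[-925.  698.]]
edge [0.35620236 0.35729431 0.        ] [0.26735319 0.329236   0.        ] [ 0.36349534 -0.01834153  0.        ]
```

Run:
```python
from h import *
from scipy.optimize import least_squares
a=cam("scene");b=cam("top")
P=np.array([[2.5,7.4,98.5],[-55,0,77.5],[30,55,69.5]])/1000
A=np.array([[252.8,245],[248,276.7],[235.6,231.1]]);B=np.array([[276.7,277.2],[284.7,306.4],[251.7,264.2]])
for i in range(3): print(tri((a,*A[i]),(b,*B[i])).round(4), at(a,*A[i],P[i,2])[:2].round(4),at(b,*B[i],P[i,2])[:2].round(4))
def W(q): c,s=np.cos(q[2]),np.sin(q[2]); return np.c_[q[0]+c*P[:,0]-s*P[:,1],q[1]+s*P[:,0]+c*P[:,1],P[:,2]]
f=lambda q:np.r_[(proj(a,W(q))-A).ravel(),(proj(b,W(q))-B).ravel()]
for g in (f,lambda q:f(q)[:6],lambda q:f(q)[6:]):
    r=least_squares(g,[.47,0,0]);print(r.x[:2].round(4),np.degrees(r.x[2]).round(2),r.fun.round(1))
```

```text
[ 0.4759 -0.013   0.0859] [ 0.471  -0.0146] [ 0.4767 -0.0144]
[ 0.4193 -0.0268  0.0685] [ 0.4158 -0.0262] [ 0.4211 -0.0291]
[0.5002 0.0365 0.0615] [0.497  0.0349] [0.5004 0.0354]
[ 0.4731 -0.0223] 5.0 [ 0.8 -1.8  1.  -1.   0.1 -0.5  0.2  0.9 -1.1  1.5  0.2  1.2]
[ 0.4701 -0.0222] 3.83 [ 0.3 -0.5 -0.2  0.2 -0.   0.3]
[ 0.4758 -0.0226] 6.2 [ 0.3 -0.4 -0.3  0.   0.   0.4]
```

```bash
python3 -m handwheel '[-6,0,0,0, -12,0,0,0, -18,0,0,0, -21,2,2.4,6, -21,5.5,6.5,14, -21,9,10.7,22, -21,12.5,14.8,30, -21,16,19,38, -21,19.5,23.1,46, -21,23,27.3,54]'
cat >> h.py <<'E'
def go(x,y,z,jaw=None):
    """print remaining shift in tool axes cm + turn"""
    s=sensors.get_state(); T=toolR(); d=T.T@(np.array([x,y,z])-s["tcp_pos"])*100
    j=np.degrees(np.arctan2(T[1,2],T[0,2])); t=0
    if jaw is not None: t=-((jaw-j+90)%180-90)
    print("shift",d.round(2),"turn",round(t,2),"jawyaw",round(j,2))
E
python3 - <<'E'
from h import *
st();go(.43,-.03,.40,5)
E
```

```text
time_s: 1.8
tcp_pos: [0.3505, 0.3012, 0.4369]
eef_rot: [-136.7, 89.9, 59.7]
contact_force: [0.8, -0.1, -0.7]
gripper_width: 0.0878
1.8 tcp [0.3505 0.3012 0.4369] rpy [-136.74   89.95   59.66] F [ 0.8 -0.1 -0.7] w 0.0878 q [ 65.2  -4.1  -2.1   0.  -91.9 -48.8]
shift [ 3.67 34.02  1.73] turn 11.41 jawyaw -163.59
```

```bash
python3 -m handwheel '[0,5.5,0.3,2, 0,11,0.6,4, 0,16.5,0.9,6, 0,22,1.2,8, 0,27.5,1.5,11.4, 3.7,34,1.7,11.4, 3.7,34,1.7,11.4, 3.7,34,1.7,11.4, 3.7,34,1.7,11.4, 3.7,34,1.7,11.4]'
python3 - <<'E'
from h import *
st(); c=cam("wrist"); save(c,"w1"); save(cam("top"),"t3"); print(c["xyz"],c["rotation"])
E
```

```text
time_s: 3.05
tcp_pos: [0.4315, -0.0265, 0.4003]
eef_rot: [-163.6, 89.9, 21.7]
contact_force: [-0.4, 0.9, 0.3]
gripper_width: 0.0876
3.05 tcp [ 0.4315 -0.0265  0.4003] rpy [-163.64   89.92   21.71] F [-0.4  0.9  0.3] w 0.0876 q [ 22.8  -7.3  -9.4   0.  -87.8 -17.5]
[ 0.43921242 -0.10969329  0.55800854] [ 1.62154049e+02  3.89570531e-02 -1.74726733e+02]
```

View pics/w1.png

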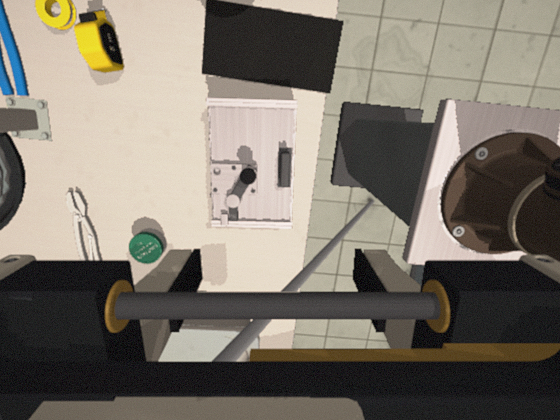

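View pics/t3.png

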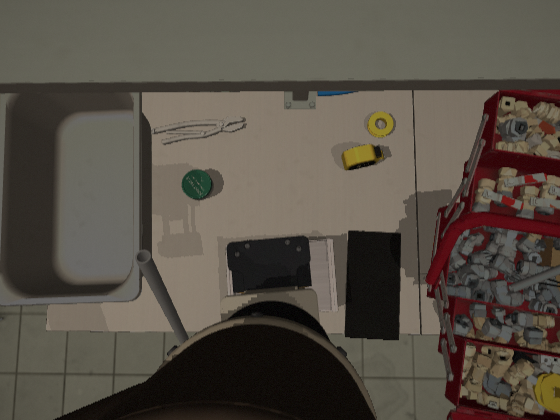

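Run:
```python
from h import *
from scipy.optimize import least_squares
a=cam("scene");b=cam("top");w=cam("wrist")
tip=tri((a,148,112),(b,143,255))
base=tri((b,217,403),(w,370,201)); print(base,proj(b,base),proj(w,base),proj(a,base))
for t in np.linspace(0,1,6):
    p=base+t*(tip-base); print(p.round(3),proj(w,p).round())
P=np.array([[2.5,7.4,98.5],[-55,0,77.5],[30,55,69.5]])/1000
save(w,"w1c",(190,80,310,250),4)
save(a,"s3")
```

```text
[-0.02861407  0.24216944 -0.80236229] [[216.91468996 402.64518457]] [[370.28832319 200.95751193]] [[140.13147122 450.54663339]]
[-0.029  0.242 -0.802] [[370. 201.]]
[ 0.08   0.223 -0.568] [[361. 211.]]
[ 0.188  0.205 -0.334] [[348. 225.]]
[ 0.296  0.186 -0.1  ] [[326. 249.]]
[0.404 0.167 0.134] [[283. 295.]]
[0.513 0.148 0.368] [[163. 424.]]
```

View pics/w1c.png

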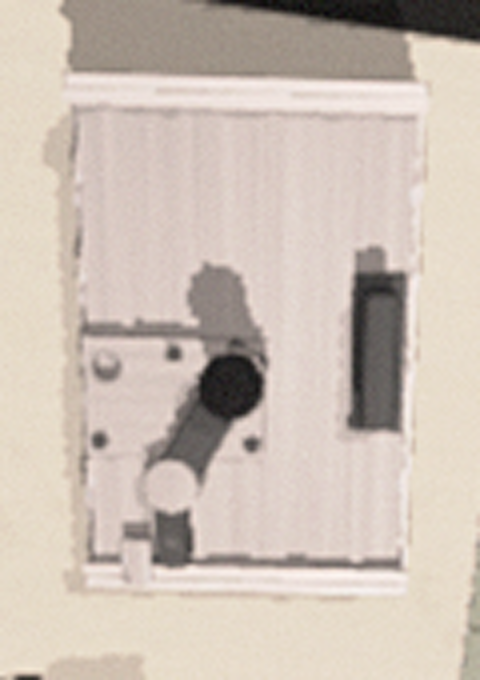

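View pics/s3.png

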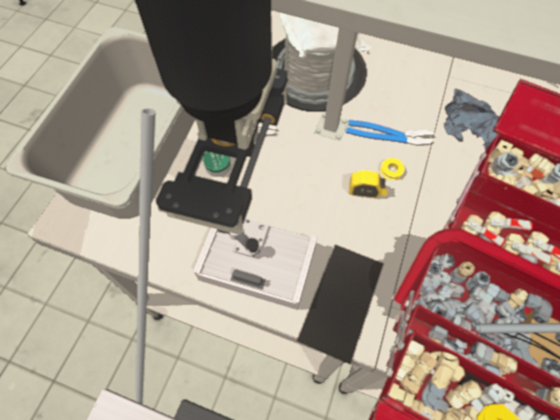

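```bash
cat > fit.py <<'E'
from h import *
from scipy.optimize import least_squares
def fit(c,obs,P):
    P=np.array(P)/1000;obs=np.array(obs)
    def W(q): k,s=np.cos(q[2]),np.sin(q[2]); return np.c_[q[0]+k*P[:,0]-s*P[:,1],q[1]+s*P[:,0]+k*P[:,1],P[:,2]]
    r=least_squares(lambda q:(proj(c,W(q))-obs).ravel(),[.47,0,0]); print(r.x[:2].round(4),np.degrees(r.x[2]).round(2),r.fun.round(1))
    return r.x
E
python3 - <<'E'
from fit import *
w=cam("wrist")
o=[[247.75,176],[285,169.25],[232.75,201.5]];P=[[2.5,7.4,98.5],[-55,0,77.5],[30,55,69.5]]
fit(w,o,P)
# with case rim corners too (z=57?) : outer corners
for q in [(65,105),(425,118),(410,590),(85,588)]:
    print(at(w,q[0]/4+190,q[1]/4+80,.057).round(4))
for q in [(203,-1),(342,20),(331,93),(202,73)]: print("mat",at(w,*q,.004).round(3))
E
```

```text
[ 0.4737 -0.0205] 4.79 [-0.3  0.4 -0.2  0.1  0.5 -0.6]
[ 0.5496 -0.1089  0.057 ]
[ 0.4095 -0.1168  0.057 ]
[0.3943 0.0799 0.057 ]
[0.5368 0.0919 0.057 ]
mat [ 0.569 -0.267  0.004]
mat [ 0.349 -0.259  0.004]
mat [ 0.35  -0.149  0.004]
mat [ 0.569 -0.161  0.004]
```

Run:
```python
from h import *
st();go(.4754,-.0139,.13,4.9)
```

```text
3.35 tcp [ 0.4314 -0.0273  0.3997] rpy [-167.08   89.99   18.21] F [-0.  -0.1  0.1] w 0.0877 q [ 22.7  -7.3  -9.5   0.  -87.8 -17.4]
shift [26.97 -0.92 -4.5 ] turn 0.39 jawyaw -174.71
```

```bash
python3 -m handwheel '[5,-0.2,-1,0.4, 10,-0.5,-2,0.4, 15,-0.7,-3,0.4, 20,-0.9,-4,0.4, 24,-0.9,-4.5,0.4, 27,-0.9,-4.5,0.4, 27,-0.9,-4.5,0.4, 27,-0.9,-4.5,0.4, 27,-0.9,-4.5,0.4, 27,-0.9,-4.5,0.4]' 4.4 30
python3 - <<'E'
from h import *
st();go(.4754,-.0139,.0755,4.9)
c=cam("wrist"); save(c,"w2"); save(cam("scene"),"s4",(150,160,330,320),4)
E
```

```text
time_s: 4.6
tcp_pos: [0.4759, -0.0143, 0.1306]
eef_rot: [-165.4, 89.9, 19.5]
contact_force: [-0.1, -0.2, -0.5]
gripper_width: 0.0438
4.6 tcp [ 0.4759 -0.0143  0.1306] rpy [-165.36   89.88   19.5 ] F [-0.1 -0.2 -0.5] w 0.0438 q [ 22.    6.8 -31.5   0.  -51.6 -17.2]
shift [ 5.51 -0.04  0.06] turn -0.05 jawyaw -175.15
```

View pics/w2.png

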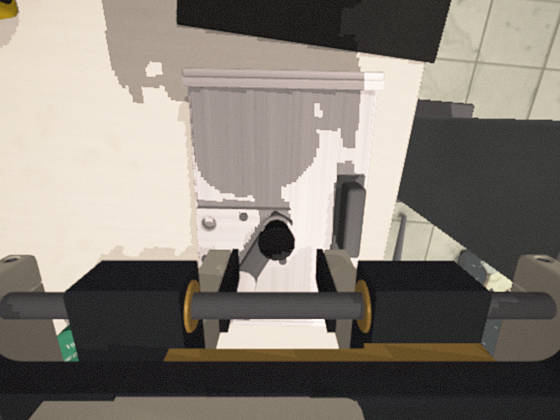

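View pics/s4.png

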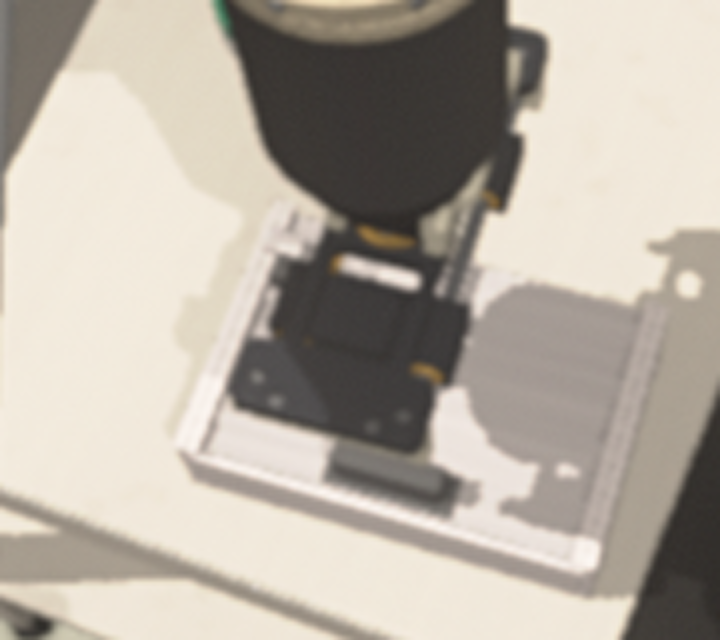

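Run:
```python
from h import *
c=cam("wrist"); print(at(c,276.5,240,.0985),at(c,276.5,238,.0985)); s=st()
print(proj(c,[.4754,-.0139,.0985]))
save(c,"w2c",(220,190,340,300),6)
```

```text
[ 0.47624917 -0.0156025   0.0985    ] [ 0.4763698  -0.01706033  0.0985    ]
4.75 tcp [ 0.4755 -0.0144  0.1301] rpy [-163.78   89.95   21.07] F [ 0.  -0.6  1. ] w 0.044 q [ 22.    6.8 -31.6   0.  -51.5 -17.2]
[[277.54212793 242.40476273]]
```

View pics/w2c.png

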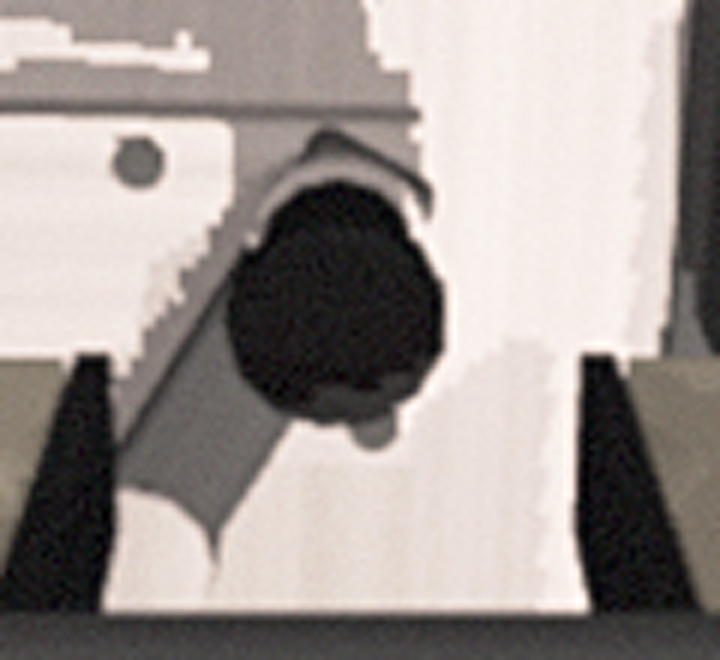

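```bash
python3 -m handwheel '[3,0,0,0, 5.5,0,0,0, 5.5,0,0,0, 5.5,0,0,0, 5.5,0,0,0, 5.5,0,0,0, 5.5,0,0,0, 5.5,0,0,0, 5.5,0,0,0, 5.5,0,0,0]' 4.4 30
python3 -m handwheel '[0,0,0,0, 0,0,0,0, 0,0,0,0, 0,0,0,0, 0,0,0,0, 0,0,0,0, 0,0,0,0, 0,0,0,0, 0,0,0,0, 0,0,0,0]' 1.5 35
```

```text
time_s: 6.0
tcp_pos: [0.4753, -0.0145, 0.0745]
eef_rot: [-14.1, 90.0, 170.7]
contact_force: [-0.1, -0.4, -0.9]
gripper_width: 0.0443
time_s: 7.25
tcp_pos: [0.4754, -0.0145, 0.0746]
eef_rot: [-158.1, 90.0, 26.7]
contact_force: [1.4, 1.6, -0.8]
gripper_width: 0.0246
```

```bash
python3 -m handwheel '[-0.4,0,0,0, -0.8,0,0,0, -1.2,0,0,0, -1.35,0,0,0, -1.35,0,0,0, -1.35,0,0,0, -1.35,0,0,0, -1.35,0,0,0, -1.35,0,0,0, -1.35,0,0,0]'
python3 - <<'E'
from h import *
st();c=cam("wrist"); save(c,"w3",(180,150,380,310),4)
E
```

```text
time_s: 8.5
tcp_pos: [0.4752, -0.0146, 0.088]
eef_rot: [10.7, 90.0, -164.5]
contact_force: [1.3, 3.8, -7.1]
gripper_width: 0.0243
8.5 tcp [ 0.4752 -0.0146  0.088 ] rpy [  10.66   89.99 -164.49] F [ 1.3  3.8 -7.1] w 0.0243 q [ 22.   10.  -34.5  -0.  -45.5 -17.2]
```

View pics/w3.png

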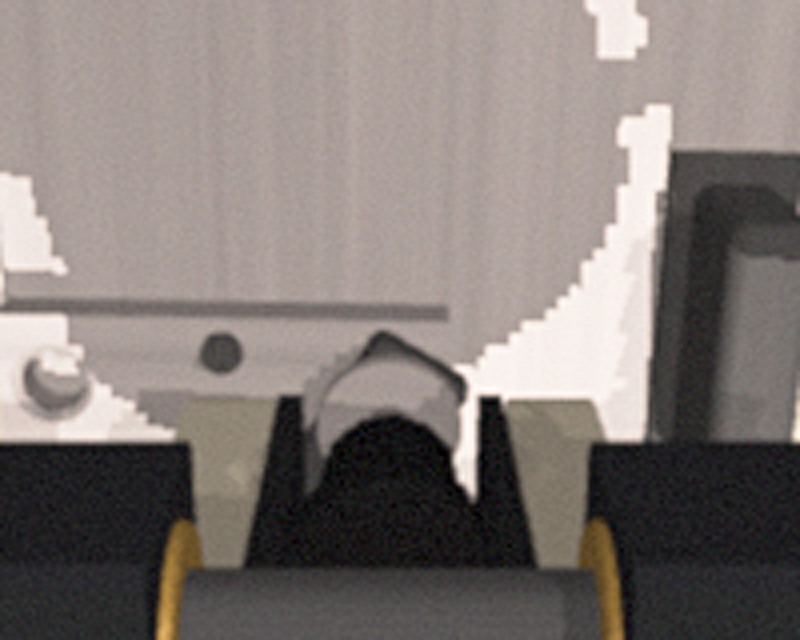

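```bash
python3 -m handwheel '[0,0.22,-0.43,0, 0,0.41,-0.87,0, 0,0.65,-1.8,0, 0,0.74,-2.75,0, 0,0.65,-3.7,0, 0,0.41,-4.63,0, 0,0.2,-5.1,0, 0,0,-5.5,0, 0,0,-5.5,0, 0,0,-5.5,0]'
python3 - <<'E'
from h import *
st();c=cam("wrist"); save(c,"w4",(180,150,380,310),4)
E
```

```text
time_s: 9.8
tcp_pos: [0.5309, -0.0096, 0.0885]
eef_rot: [-173.8, 89.9, 11.1]
contact_force: [1.5, -1.8, -5.2]
gripper_width: 0.0244
9.8 tcp [ 0.5309 -0.0096  0.0885] rpy [-173.81   89.91   11.05] F [ 1.5 -1.8 -5.2] w 0.0244 q [ 20.1  14.8 -27.9   0.  -47.3 -15.3]
```

View pics/w4.png

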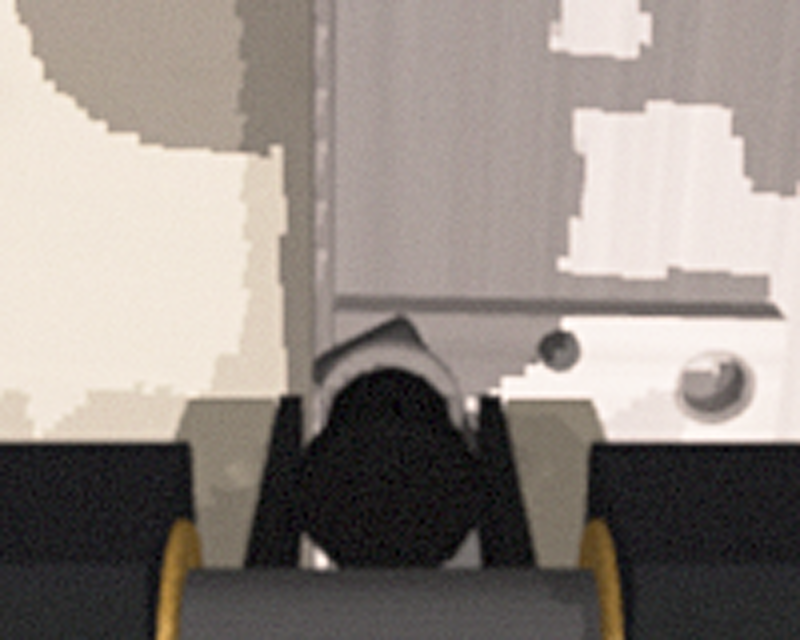

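```bash
python3 -m handwheel '[0.8,0,0,0, 1.2,0,0,0, 1.2,0,0,0, 1.2,0,0,0, 1.2,0,0,0, 1.2,0,0,0, 1.2,0,0,0, 1.2,0,0,0, 1.2,0,0,0, 1.2,0,0,0]'
python3 - <<'E'
from h import *
st();c=cam("wrist"); save(c,"w5",(180,150,380,310),4)
E
```

```text
time_s: 11.1
tcp_pos: [0.5382, -0.0086, 0.0835]
eef_rot: [-179.6, 89.0, 5.5]
contact_force: [-0.3, -0.4, 39.9]
gripper_width: 0.0249
11.1 tcp [ 0.5382 -0.0086  0.0835] rpy [-179.57   89.03    5.52] F [-0.3 -0.4 39.9] w 0.0249 q [ 20.1  15.3 -28.1   0.3 -45.7 -15.3]
```

View pics/w5.png

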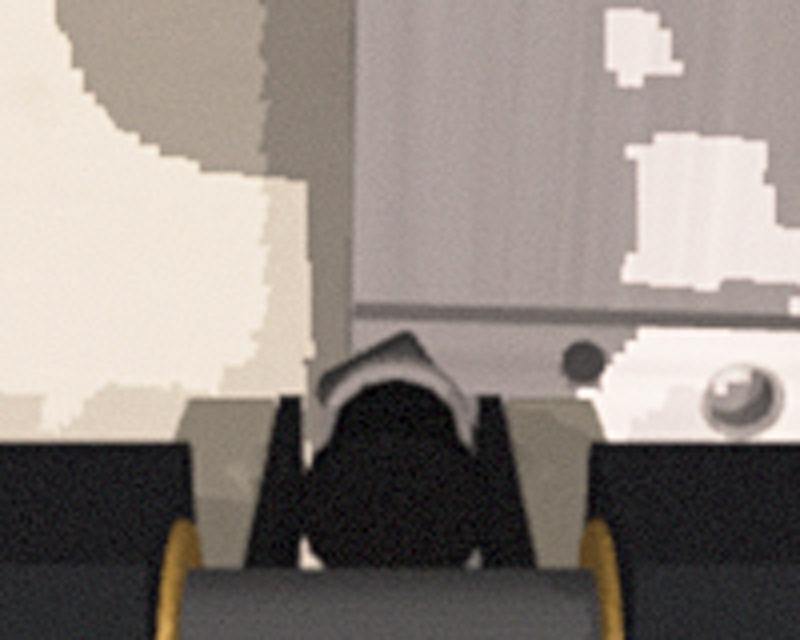

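```bash
python3 -m handwheel '[-0.7,0,0,0, -1.1,0,0,0, -1.1,0,0,0, -1.1,0,0,0, -1.1,0,0,0, -1.1,0,0,0, -1.1,0,0,0, -1.1,0,0,0, -1.1,0,0,0, -1.1,0,0,0]'
python3 - <<'E'
from h import *
st();c=cam("wrist"); save(c,"w6",(180,150,380,310),4);save(c,"w6f")
E
```

```text
time_s: 12.4
tcp_pos: [0.53, -0.01, 0.0867]
eef_rot: [14.7, 90.0, -160.5]
contact_force: [3.7, -3.5, -5.5]
gripper_width: 0.0242
12.4 tcp [ 0.53   -0.01    0.0867] rpy [  14.68   89.96 -160.48] F [ 3.7 -3.5 -5.5] w 0.0242 q [ 20.1  14.9 -28.   -0.  -47.2 -15.3]
```

View pics/w6.png

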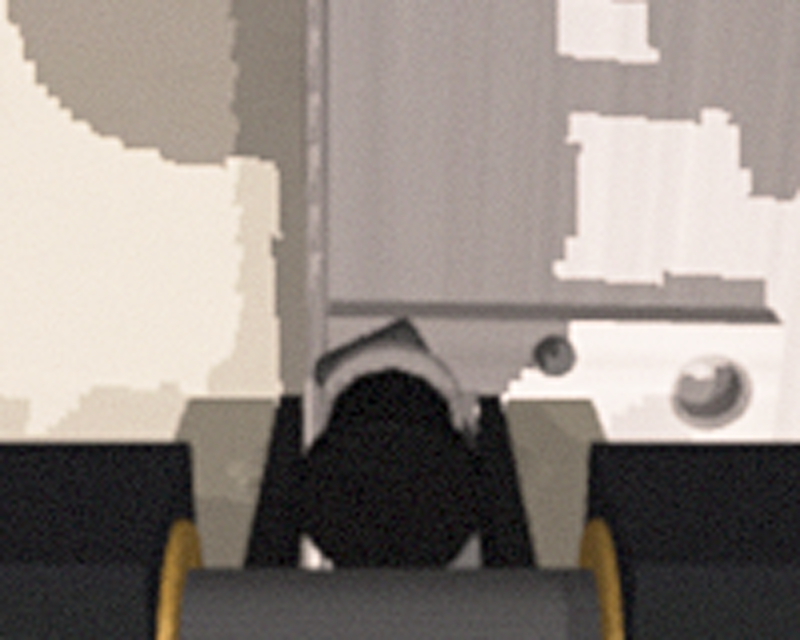

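View pics/w6f.png

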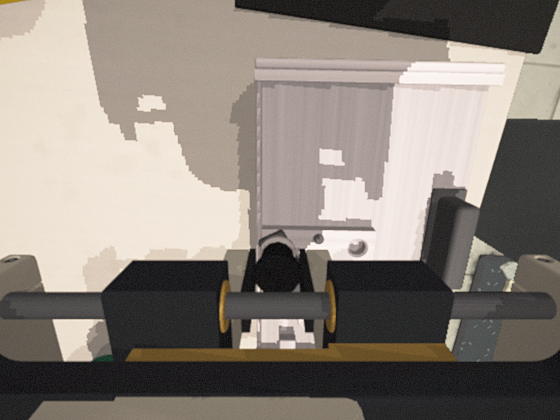

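Run:
```python
from h import *
c=cam("wrist");s=st(); T=toolR()
im=c["image"][:,:,::-1].copy()
t=np.linspace(0,2*np.pi,80)
for h,col in [(.024,(0,0,255)),(.017,(0,255,0)),(.010,(255,0,0)),(.003,(0,255,255))]:
    p=s["tcp_pos"]+np.c_[.013*np.cos(t),.013*np.sin(t),0*t+h]
    uv=proj(c,p); print(h,uv.min(0).round(),uv.max(0).round(), "crop",((uv.min(0)-[180,150])*4).round(),((uv.max(0)-[180,150])*4).round())
```

```text
12.5 tcp [ 0.53   -0.0099  0.0867] rpy [  13.91   89.97 -161.25] F [ 4.4 -4.5 -5.2] w 0.0243 q [ 20.1  14.9 -28.   -0.  -47.2 -15.3]
0.024 [252. 263.] [303. 309.] crop [286. 454.] [493. 635.]
0.017 [253. 257.] [302. 301.] crop [290. 428.] [489. 603.]
0.01 [254. 251.] [301. 293.] crop [294. 404.] [485. 573.]
0.003 [254. 246.] [300. 287.] crop [298. 382.] [481. 546.]
```

```bash
python3 -m handwheel '[0,0,0,0, 0,0,0,0, 0,0,0,0, 0,0,0,0, -2,0,0,0, -6,0,0,0, -10,0,0,0, -10,0,0,0, -10,0,0,0, -10,0,0,0]' 4.6
python3 - <<'E'
from h import *
st();c=cam("wrist"); save(c,"w7",(160,100,400,280),3.3);c=cam("scene"); save(c,"s7",(180,190,340,310),5)
E
```

```text
time_s: 13.75
tcp_pos: [0.5294, -0.01, 0.1859]
eef_rot: [7.1, 89.9, -168.0]
contact_force: [0.0, 0.3, 0.1]
gripper_width: 0.046
13.75 tcp [ 0.5294 -0.01    0.1859] rpy [   7.14   89.88 -168.02] F [0.  0.3 0.1] w 0.046 q [ 20.1   8.8 -20.9  -0.  -60.5 -15.3]
```

View pics/w7.png

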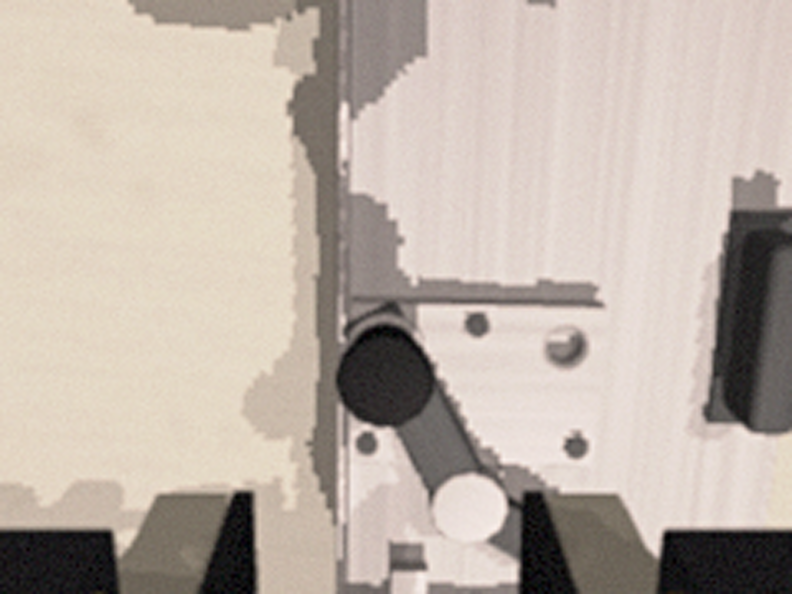

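View pics/s7.png

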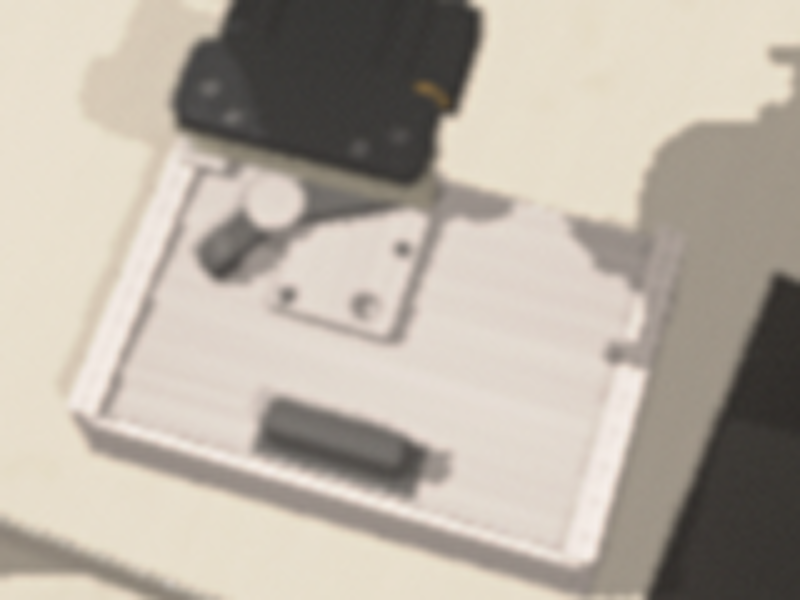

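Run:
```python
from h import *
c=cam("wrist"); f=c["K"][0,0]
piv=at(c,469/3.3+160,508/3.3+100,.0695); print("piv",piv)
for z in (.0985,.1055):
    k=at(c,386/3.3+160,376/3.3+100,z); d=k-piv; print(z,k,np.linalg.norm(d[:2]),"latch",np.degrees(np.arctan2(d[1],d[0]))-4.9+120)
print("depth by width", f*.026/(98/3.3))
for z in (.0985,.1055):
    print(z, (c["R"].T@(np.array([.53,-.013,z])-c["xyz"]))[2])
    t=np.linspace(0,6.28,60);uv=(proj(c,np.c_[k[0]+.013*np.cos(t),k[1]+.013*np.sin(t),0*t+z])-[160,100])*3.3; print(uv.min(0).round(1),uv.max(0).round(1))
def case(x,y):
    a=np.radians(4.9);return np.array([.4735+x*np.cos(a)-y*np.sin(a),-.0215+x*np.sin(a)+y*np.cos(a)])
print(case(.030,.055),case(.0575,.0074))
```

```text
piv [0.50047635 0.03829585 0.0695    ]
0.0985 [ 0.52971348 -0.01110322  0.0985    ] 0.05740277263183241 latch 55.71941357047227
0.1055 [ 0.52992316 -0.01344285  0.1055    ] 0.05953157397490764 latch 54.746141438483434
depth by width 0.2664284440562822
0.0985 0.2581981855249256
[335.4 318.5] [436.5 414.6]
0.1055 0.2515334057241433
[334.1 326. ] [437.9 424.4]
[0.49869243 0.0358615 ] [ 0.53015777 -0.00921557]
```

Run:
```python
from h import *
go(.4187,-.0262,.15,4.9)
```

```text
shift [ 3.64  0.68 11.2 ] turn -0.06 jawyaw -175.16
```

```bash
python3 -m handwheel '[0,0.2,3,0, 0,0.4,6,0, 1,0.5,9,0, 2.4,0.7,11.2,0, 3.6,0.7,11.2,0, 3.6,0.7,11.2,0, 3.6,0.7,11.2,0, 3.6,0.7,11.2,0, 3.6,0.7,11.2,0, 3.6,0.7,11.2,0]' 3.4
python3 - <<'E'
from h import *
st();c=cam("wrist"); save(c,"w8");b=cam("top");save(b,"t8",(200,210,360,340),5);c=cam("scene"); save(c,"s8",(180,190,340,310),5)
E
```

```text
time_s: 15.15
tcp_pos: [0.4193, -0.0263, 0.1511]
eef_rot: [-167.8, 90.0, 17.0]
contact_force: [0.7, 0.4, 0.1]
gripper_width: 0.034
15.15 tcp [ 0.4193 -0.0263  0.1511] rpy [-167.83   89.99   17.01] F [0.7 0.4 0.1] w 0.034 q [ 23.6  -0.2 -36.    0.  -54.2 -18.7]
```

View pics/w8.png

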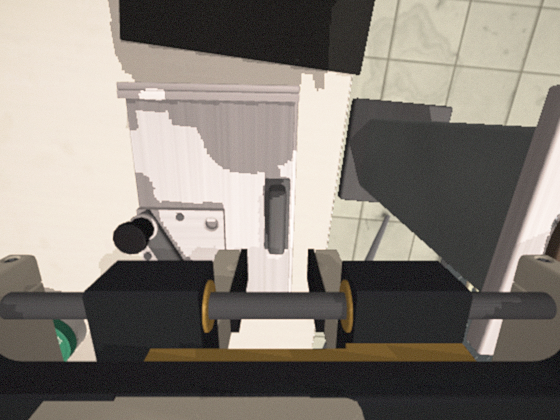

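View pics/s8.png

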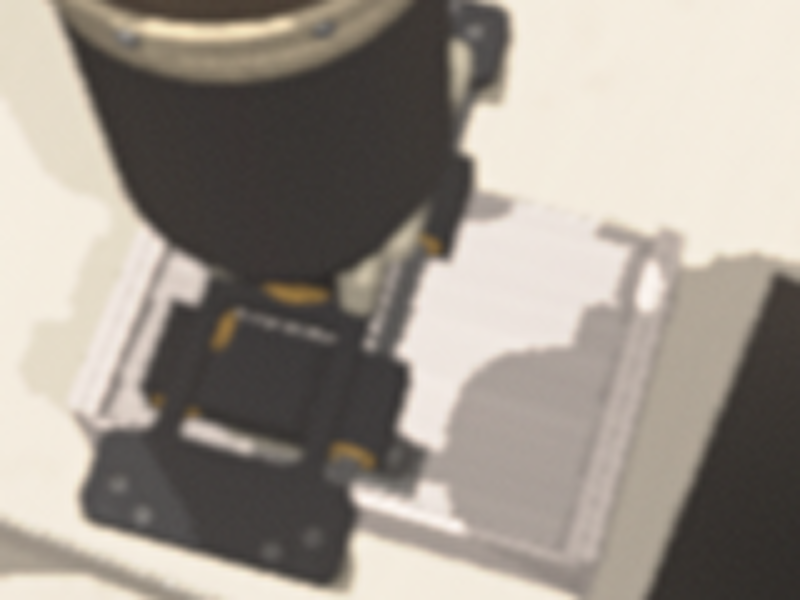

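View pics/t8.png

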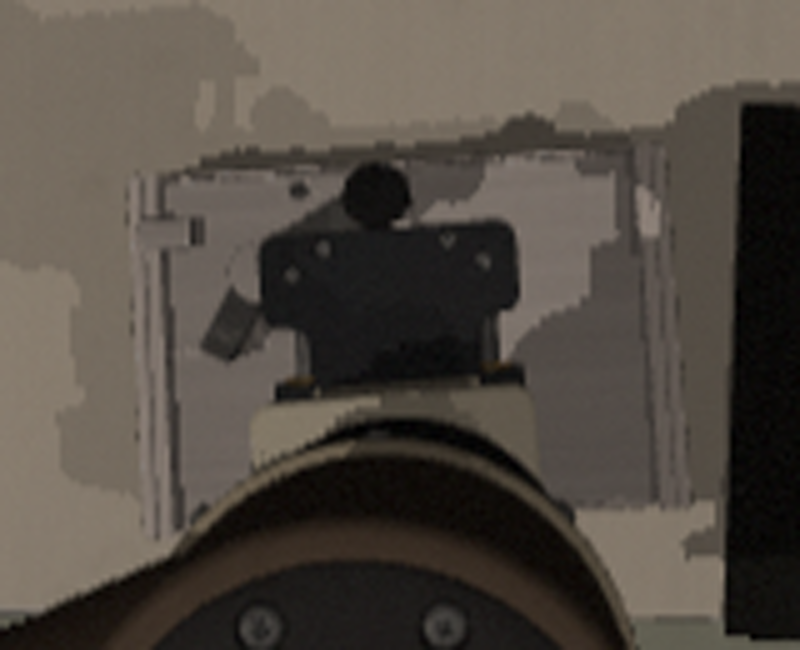

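Run:
```python
from h import *
c=cam("wrist"); save(c,"w8c",(90,160,310,290),3.6)
```

```text
(no output)
```

View pics/w8c.png

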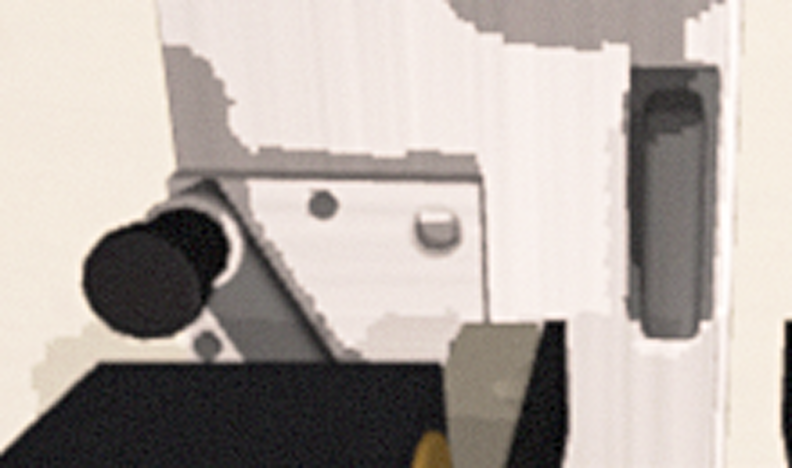

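Run:
```python
from h import *
c=cam("wrist"); s=st(); b=cam("top")
c1=dict(c); c1["xyz"]=np.array(c["xyz"])-s["tcp_pos"]+np.array([.5294,-.010,.1859])
k=tri((c,129.7,237.5),(c1,277,214.2)); print(k,proj(c,k),proj(c1,k))
k=tri((c,129.7,237.5),(c1,277,214.2),(b,275.6,249)); print(k,proj(c,k),proj(c1,k),proj(b,k))
print("fin",at(c,277,219.7,.0775))
print("hole1", at(c,437/3.6+90,230/3.6+160,.056))
```

```text
15.4 tcp [ 0.4191 -0.0263  0.1511] rpy [163.5   90.   -11.65] F [-0.2  1.1  0.1] w 0.034 q [ 23.6  -0.2 -36.    0.  -54.2 -18.7]
[ 0.52960063 -0.01028685  0.09636046] [[129.72524663 237.66688701]] [[276.97677177 214.05312223]]
[ 0.52921227 -0.0113607   0.09820411] [[129.02209733 237.35282801]] [[277.5369585  213.58765256]] [[275.24210612 249.0063009 ]]
fin [ 0.41935636 -0.02714343  0.0775    ]
hole1 [ 0.47630285 -0.01075261  0.056     ]
```

```bash
python3 -m handwheel '[4,0,0,0, 8,0,0,0, 8.9,0,0,0, 8.9,0,0,0, 8.9,0,0,0, 8.9,0,0,0, 8.9,0,0,0, 8.9,0,0,0, 8.9,0,0,0, 8.9,0,0,0]' 3.4
python3 -m handwheel '[0,0,0,0, 0,0,0,0, 0,0,0,0, 0,0,0,0, 0,0,0,0, 0,0,0,0, 0,0,0,0, 0,0,0,0, 0,0,0,0, 0,0,0,0]' 0.5 30
```

```text
time_s: 16.7
tcp_pos: [0.4191, -0.0263, 0.0621]
eef_rot: [158.7, 90.0, -16.5]
contact_force: [-0.1, 0.0, 0.0]
gripper_width: 0.0338
time_s: 17.95
tcp_pos: [0.4198, -0.0262, 0.0621]
eef_rot: [-172.9, 89.9, 12.0]
contact_force: [5.8, -1.4, -4.6]
gripper_width: 0.0136
```

Fin held (13.6 mm). Slide open.

```bash
python3 -m handwheel '[0,0,-1,0, 0,0,-2.5,0, 0,0,-4,0, 0,0,-5.5,0, 0,0,-7,0, 0,0,-8.5,0, 0,0,-10,0, 0,0,-11.5,0, 0,0,-12.5,0, 0,0,-12.7,0]'
python3 -m handwheel '[0,0,0,0, 0,0,0,0, 0,0,0,0, 0,0,0,0, 0,0,0,0, 0,0,0,0, 0,0,0,0, 0,0,0,0, 0,0,0,0, 0,0,0,0]'
```

```text
time_s: 19.2
tcp_pos: [0.5446, -0.0179, 0.062]
eef_rot: [31.2, 89.7, -144.0]
contact_force: [-7.5, -9.7, 12.2]
gripper_width: 0.0137
time_s: 20.45
tcp_pos: [0.5445, -0.0178, 0.0621]
eef_rot: [35.9, 89.7, -139.3]
contact_force: [-1.2, -10.3, 6.2]
gripper_width: 0.0137
```

```bash
python3 -m handwheel '[0,0,0,0, 0,0,0,0, 0,0,0,0, -4,0,0,0, -9,0,0,0, -14,0,2,0, -19,0,5,0, -24,0,8,0, -25,0,11,0, -25,0,11,0]' 3.4
python3 - <<'E'
from h import *
st();c=cam("wrist"); save(c,"w9",(150,60,430,270),2.85);b=cam("top");c=cam("scene"); save(c,"s9",(150,170,390,350),3.3);save(b,"t9",(200,190,420,350),3.6)
E
```

```text
time_s: 21.7
tcp_pos: [0.4352, -0.0247, 0.3139]
eef_rot: [-159.1, 89.7, 25.8]
contact_force: [0.6, 0.4, 0.3]
gripper_width: 0.0337
21.7 tcp [ 0.4352 -0.0247  0.3139] rpy [-159.08   89.75   25.82] F [0.6 0.4 0.3] w 0.0337 q [ 22.8  -5.9 -19.   -0.  -76.6 -17.9]
```

View pics/w9.png

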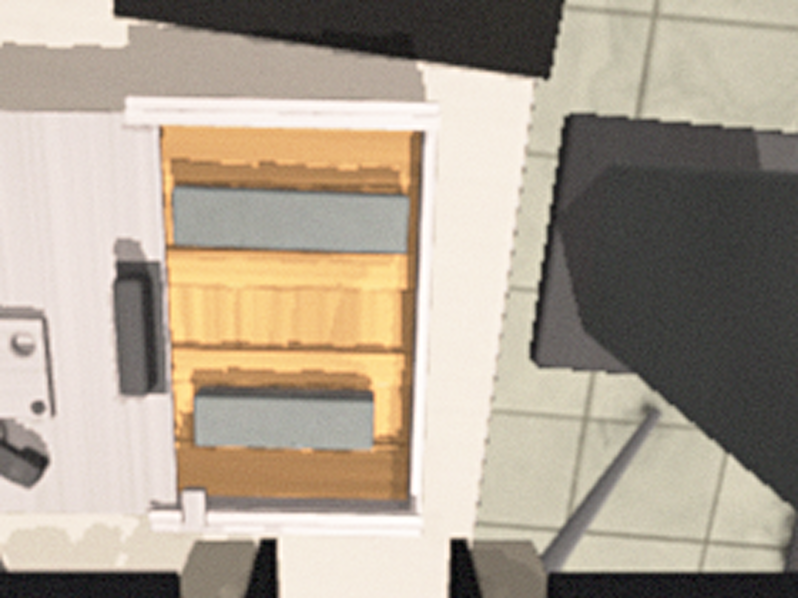

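View pics/s9.png

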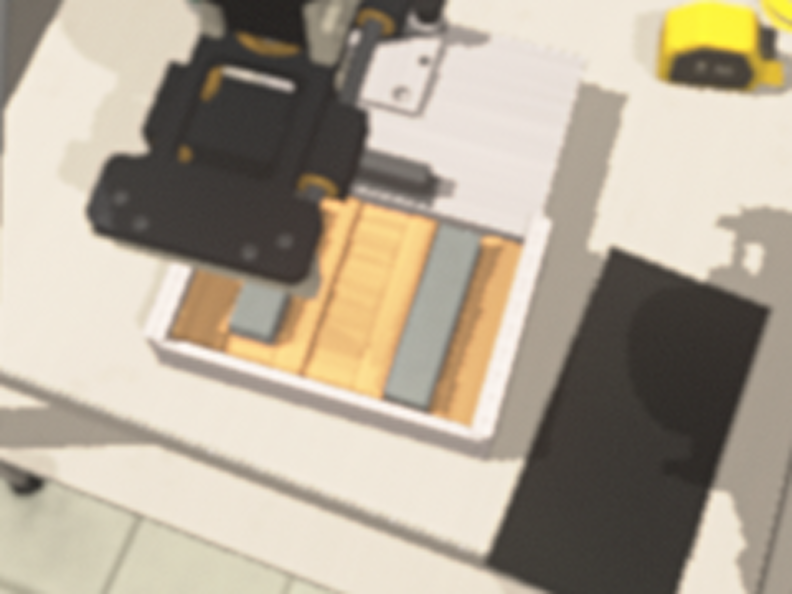

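View pics/t9.png

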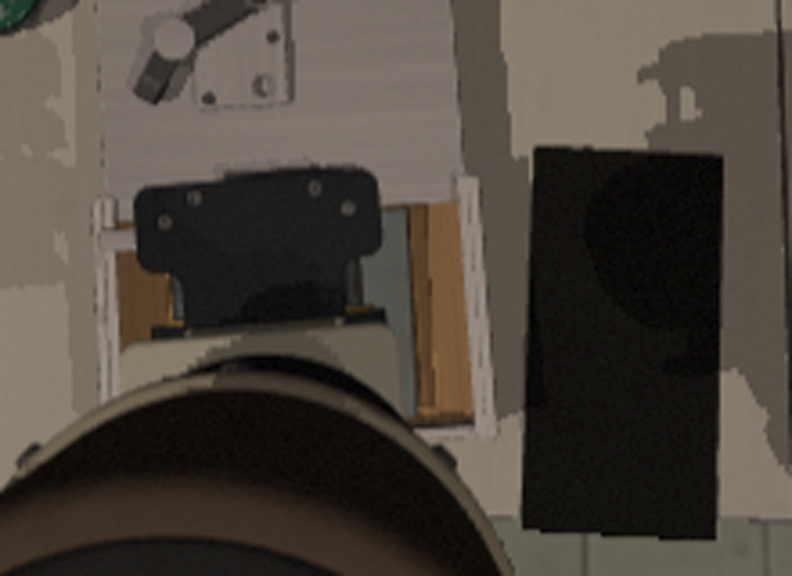

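Run:
```python
from h import *
c=cam("wrist")
def st_(q,z):
    p=np.array([at(c,u/2.85+150,v/2.85+60,z)[:2] for u,v in q]); m=p.mean(0); d=(p[0]+p[3]-p[1]-p[2])/2; w=(p[0]+p[1]-p[2]-p[3])/2
    print(m.round(4),"len",np.linalg.norm(d).round(4),"w",np.linalg.norm(w).round(4),"yaw",np.degrees(np.arctan2(d[1],d[0])).round(1))
st_([(173,187),(410,195),(408,252),(172,247)],.041)
st_([(195,395),(373,393),(373,448),(195,443)],.039)
P=np.radians(4.9)
for x,y in((0,-.052),(0,.052)): print(.4735+x*np.cos(P)-y*np.sin(P),-.0215+x*np.sin(P)+y*np.cos(P))
```

```text
[ 0.4745 -0.0721] len 0.1139 w 0.0275 yaw 3.2
[0.4723 0.0294] len 0.0925 w 0.0281 yaw 4.2
0.4779416800031431 -0.07330995540192713
0.4690583199968569 0.03030995540192713
```

Run:
```python
from h import *
a=cam("scene");b=cam("top")
for p,q in (((398,300),(432,283)),((432,238),(462,216)),((386,400),(448,363)),((485,163),(489,93))):
    r=tri((a,*p),(b,*q)); print(r.round(3),proj(a,r).round(),proj(b,r).round())
save(a,"s10",(330,60,560,420),1.6);save(b,"t10",(400,80,560,420),1.7)
go(.4745,-.0721,.15,93.2)
```

```text
[ 0.467 -0.301  0.094] [[399. 300.]] [[431. 283.]]
[ 0.582 -0.33   0.152] [[438. 237.]] [[456. 218.]]
[ 0.309 -0.337  0.037] [[391. 400.]] [[444. 364.]]
[ 0.83  -0.417  0.09 ] [[491. 162.]] [[483.  96.]]
shift [16.12  5.02 -3.43] turn -88.36 jawyaw -175.16
```

View pics/s10.png

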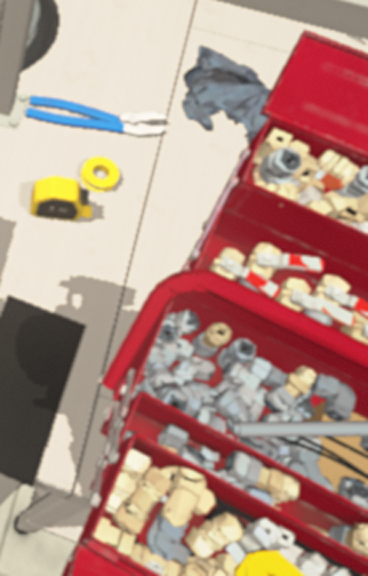

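View pics/t10.png

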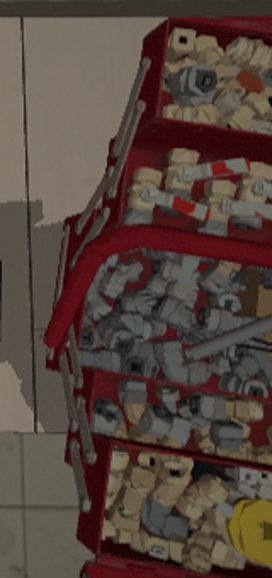

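```bash
python3 -m handwheel '[2,0.5,-0.3,-10, 4,1,-0.7,-20, 6,1.5,-1,-30, 8,2,-1.4,-40, 10,2.5,-1.7,-50, 12,3,-2,-60, 13,3.5,-2.4,-70, 14,4,-2.8,-80, 14,5,-3.4,-88.4, 14,5,-3.4,-88.4]' 3.6
python3 - <<'E'
from h import *
st();c=cam("wrist"); save(c,"w11",(100,40,480,300),2.1)
go(.4745,-.0721,.11,93.2)
E
```

```text
time_s: 23.25
tcp_pos: [0.4744, -0.0722, 0.1711]
eef_rot: [-75.0, 89.9, -161.8]
contact_force: [0.6, -0.7, 0.1]
gripper_width: 0.0362
23.25 tcp [ 0.4744 -0.0722  0.1711] rpy [ -74.96   89.88 -161.83] F [ 0.6 -0.7  0.1] w 0.0362 q [ 14.9   4.7 -27.8   0.  -57.6  78.2]
shift [6.13 0.04 0.01] turn -0.19 jawyaw -86.99
```

View pics/w11.png

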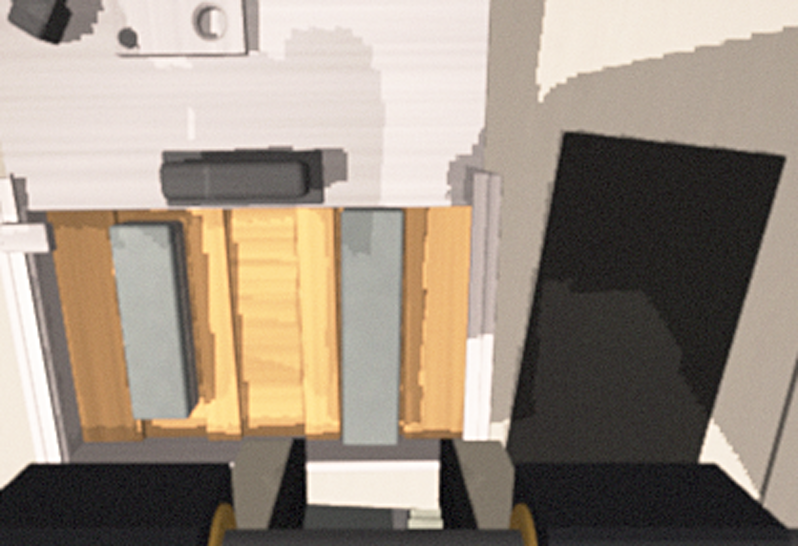

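Run:
```python
from h import *
c=cam("wrist")
for v in (215,300,440):
    for u in ((342,403) if v<250 else (342,401) if v<400 else (342,398)):
        print(v,at(c,u/2.1+100,v/2.1+40,.041).round(4))
print("mat",[at(c,u/2.1+100,v/2.1+40,.004).round(4) for u,v in ((566,132),(784,157),(706,460),(510,450))])
s=st()
for v in (300,440): pass
```

```text
215 [ 0.5298 -0.056   0.041 ]
215 [ 0.5312 -0.0829  0.041 ]
300 [ 0.4915 -0.0574  0.041 ]
300 [ 0.4928 -0.0845  0.041 ]
440 [ 0.4208 -0.06    0.041 ]
440 [ 0.4222 -0.0876  0.041 ]
mat [array([ 0.5707, -0.1604,  0.004 ]), array([ 0.5647, -0.2677,  0.004 ]), array([ 0.4013, -0.2644,  0.004 ]), array([ 0.4019, -0.1533,  0.004 ])]
23.35 tcp [ 0.4741 -0.0718  0.1715] rpy [ -81.33   89.93 -168.32] F [0.5 0.4 0.9] w 0.0362 q [ 15.    4.7 -27.8  -0.  -57.6  78.1]
```

```bash
python3 -m handwheel '[5,0,0,0, 9,0,0,0, 11,0,0,0, 12.5,0,0,0, 13.5,0,0,0, 14.2,0,0,0, 14.7,0,0,0, 14.7,0,0,0, 14.7,0,0,0, 14.7,0,0,0]' 3.6
python3 - <<'E'
from h import *
st();c=cam("wrist"); save(c,"w12",(150,100,430,310),2.8)
E
```

```text
time_s: 24.6
tcp_pos: [0.4744, -0.0718, 0.0254]
eef_rot: [99.6, 90.0, 12.9]
contact_force: [0.2, 0.4, 0.0]
gripper_width: 0.0359
24.6 tcp [ 0.4744 -0.0718  0.0254] rpy [99.63 89.96 12.87] F [0.2 0.4 0. ] w 0.0359 q [ 15.   16.  -37.8   0.  -36.2  78.3]
```

View pics/w12.png

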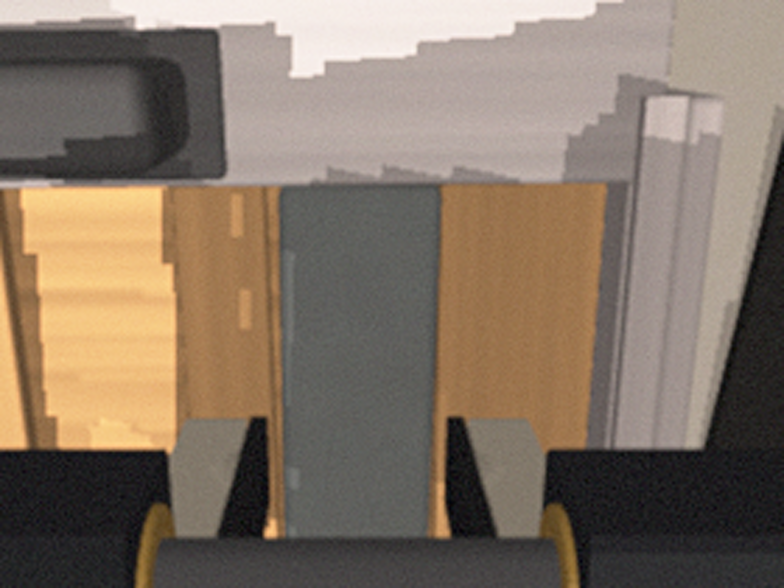

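```bash
python3 -m handwheel '[0,0,0,0, 0,0,0,0, 0,0,0,0, 0,0,0,0, 0,0,0,0, -0.1,-0.2,0,0, -0.1,-0.5,0,0, -0.1,-0.7,0,0, -0.1,-0.7,0,0, -0.1,-0.7,0,0]' 2.0 45
python3 -m handwheel '[-0.5,0,0,0, -1,0,0,0, -2,0,0,0, -4,0,0,0, -6,0,0,0, -8,0,0,0, -10,0,0,0, -12,0,0,0, -12,0,0,0, -12,0,0,0]'
python3 - <<'E'
from h import *
st();c=cam("wrist"); save(c,"w13",(100,40,480,320),2)
go(.4153,-.1786,.1,87.6)
E
```

```text
time_s: 25.9
tcp_pos: [0.4686, -0.0719, 0.0264]
eef_rot: [94.9, 89.9, 8.1]
contact_force: [5.4, -0.4, -3.2]
gripper_width: 0.0277
time_s: 27.15
tcp_pos: [0.4661, -0.0723, 0.1451]
eef_rot: [-95.5, 89.9, 177.7]
contact_force: [-0.2, -0.4, -2.9]
gripper_width: 0.0278
27.15 tcp [ 0.4661 -0.0723  0.1451] rpy [-95.48  89.9  177.74] F [-0.2 -0.4 -2.9] w 0.0278 q [ 15.2   5.5 -30.7  -0.  -53.8  78.1]
shift [ 4.51 -5.66 10.33] turn 5.62 jawyaw -86.78
```

View pics/w13.png

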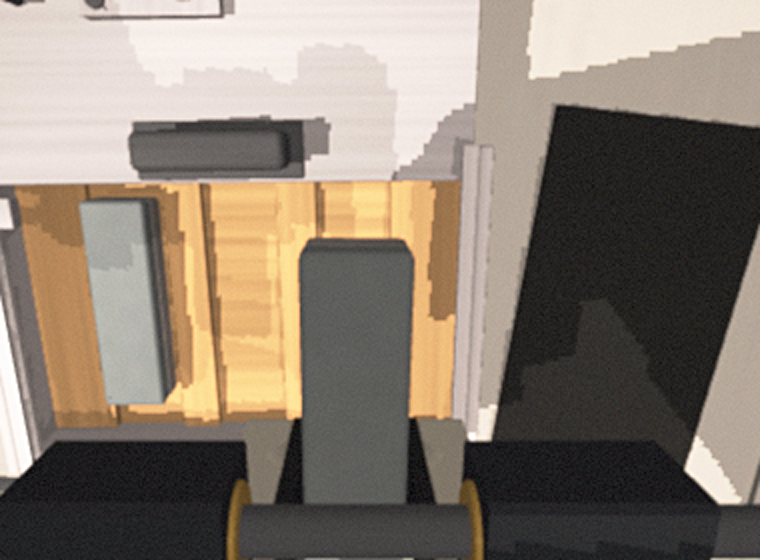

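```bash
python3 -m handwheel '[0,-1,2,1, 0,-2,4,2, 0,-3,6,3, 0,-4,8,4, 1,-5.2,9.6,5, 3,-5.7,10.3,5.6, 4.5,-5.7,10.3,5.6, 4.5,-5.7,10.3,5.6, 4.5,-5.7,10.3,5.6, 4.5,-5.7,10.3,5.6]'
python3 - <<'E'
from h import *
st();c=cam("wrist"); save(c,"w14",(100,20,480,320),2)
go(.4153,-.1786,.0155,87.6)
E
```

```text
time_s: 28.45
tcp_pos: [0.4165, -0.1782, 0.1015]
eef_rot: [87.2, 90.0, -5.1]
contact_force: [0.6, -0.8, -1.4]
gripper_width: 0.0277
28.45 tcp [ 0.4165 -0.1782  0.1015] rpy [87.19 89.96 -5.15] F [ 0.6 -0.8 -1.4] w 0.0277 q [  1.9   6.8 -36.2   0.  -46.9  85.8]
shift [ 8.61 -0.13  0.05] turn 0.06 jawyaw -92.34
```

View pics/w14.png

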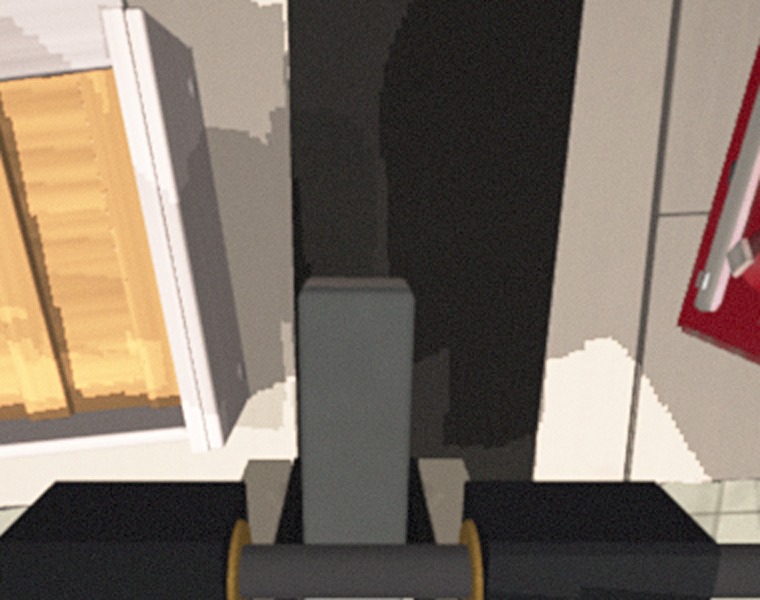

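```bash
python3 -m handwheel '[3,0.5,0.2,0, 5,0.9,0.35,0, 6.5,0.9,0.35,0, 7.5,0.9,0.35,0, 8.2,0.9,0.35,0, 8.6,0.9,0.35,0, 8.6,0.9,0.35,0, 8.6,0.9,0.35,0, 8.6,0.9,0.35,0, 8.6,0.9,0.35,0]'
```

```text
time_s: 29.75
tcp_pos: [0.4251, -0.1821, 0.0153]
eef_rot: [90.8, 90.0, -1.6]
contact_force: [0.5, 0.6, -2.7]
gripper_width: 0.0278
```

```bash
python3 -m handwheel '[0.1,0,0,0, 0.1,0,0,0, 0.1,0,0,0, 0.1,0,0,0, -2,0,0,0, -6,0,0,0, -11,0,0,0, -16,0,0,0, -16,0,0,0, -16,0,0,0]' 3.8
python3 - <<'E'
from h import *
st();c=cam("wrist"); save(c,"w15",(100,20,480,320),2)
save(cam("scene"),"s15",(180,150,420,360),3);save(cam("top"),"t15",(200,190,460,350),3)
E
```

```text
time_s: 31.0
tcp_pos: [0.4246, -0.182, 0.1749]
eef_rot: [149.5, 90.0, 57.2]
contact_force: [0.6, 0.6, -0.4]
gripper_width: 0.038
31.0 tcp [ 0.4246 -0.182   0.1749] rpy [149.54  89.97  57.17] F [ 0.6  0.6 -0.4] w 0.038 q [  1.3   2.6 -29.5  -0.  -57.8  86.3]
```

View pics/w15.png

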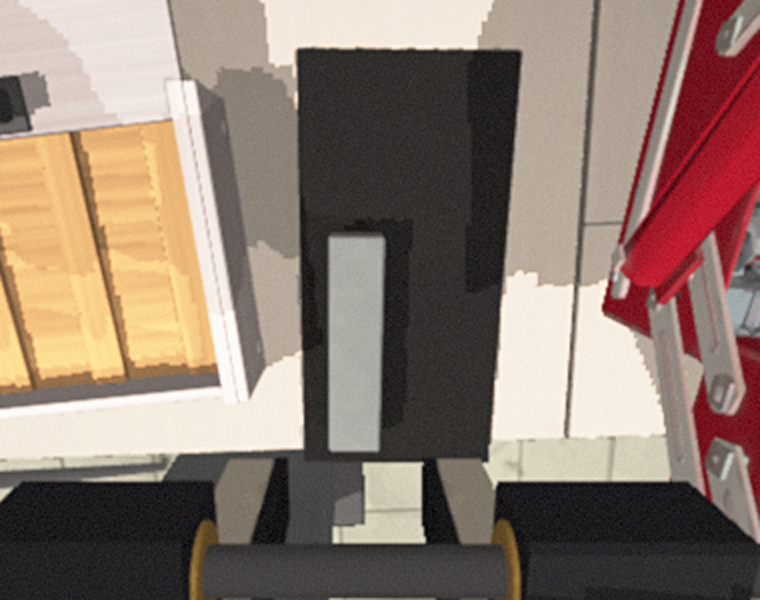

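View pics/s15.png

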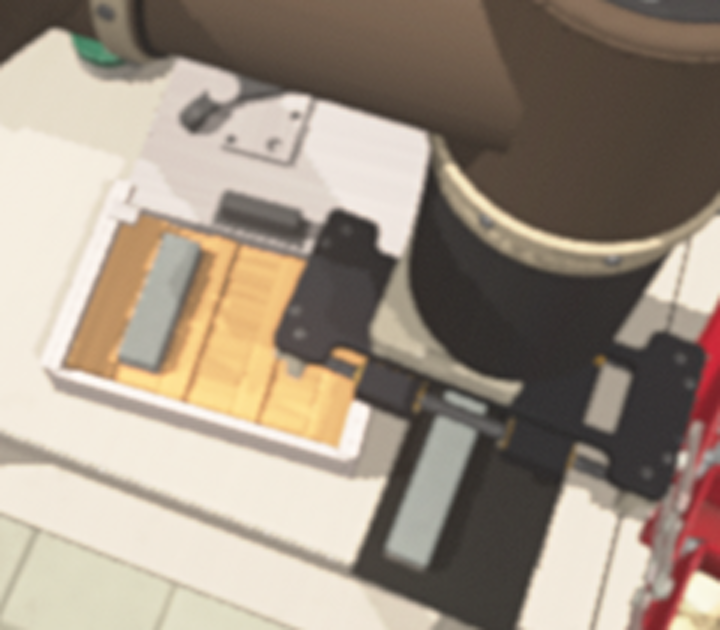

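Run:
```python
from h import *
save(cam("scene"),"s16");save(cam("top"),"t16")
c=cam("wrist");
print([at(c,u/2+100,v/2+20,.030).round(4) for u,v in ((330,236),(386,235),(380,452),(327,452))])
print([at(c,u/2+100,v/2+20,.004).round(4) for u,v in ((299,48),(521,50),(488,460),(305,460))])
```

```text
[array([ 0.484, -0.173,  0.03 ]), array([ 0.4833, -0.2001,  0.03  ]), array([ 0.3688, -0.1938,  0.03  ]), array([ 0.37  , -0.1651,  0.03  ])]
[array([ 0.5707, -0.1618,  0.004 ]), array([ 0.5653, -0.2685,  0.004 ]), array([ 0.3489, -0.2581,  0.004 ]), array([ 0.3535, -0.15  ,  0.004 ])]
```

View pics/s16.png

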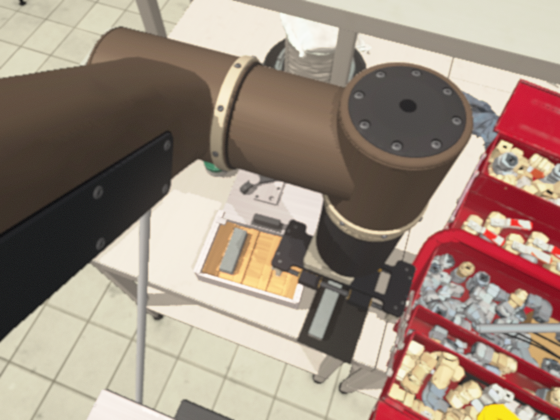

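View pics/t16.png

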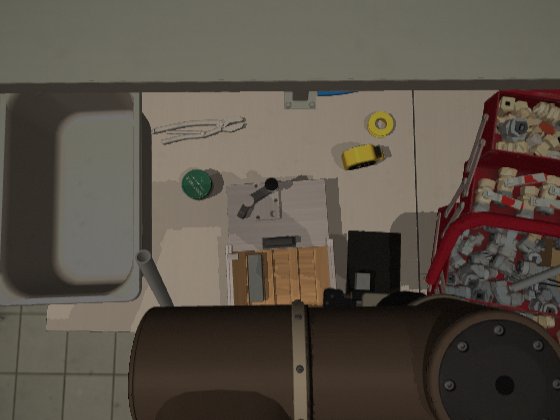

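Run:
```python
from h import *
a=cam("scene");b=cam("top");s=st()
print(tri((a,407,106),(b,505,385)))
# disc edge for radius
d=tri((a,407,106),(b,505,385))
print("R disc", [np.linalg.norm((at(b,u,v,d[2])-d)) for u,v in ((444,385),)], [np.linalg.norm(at(a,u,v,d[2])-d) for u,v in ((340,105),(470,120))])
# cream ring on tube: top view left ring at (299,302)... ring center extents (298,300)-(303,420+)
# left end of tube in top: (130,370)
for z in (.35,.4,.45,.5,.55): print(z,at(b,130,370,z).round(3),at(b,200,306,z).round(3),at(b,380,306,z).round(3))
```

```text
31.4 tcp [ 0.4247 -0.1821  0.1745] rpy [ -86.51   89.93 -178.86] F [-0.1  0.1 -0.2] w 0.0379 q [  1.3   2.7 -29.5  -0.  -57.9  86.3]
[ 0.424503   -0.18299896  0.61411564]
R disc [np.float64(0.0387398239474102)] [np.float64(0.04925694465055013), np.float64(0.04298082213883362)]
0.35 [0.367 0.164 0.35 ] [0.448 0.076 0.35 ] [ 0.45  -0.155  0.35 ]
0.4 [0.38  0.146 0.4  ] [0.453 0.066 0.4  ] [ 0.455 -0.145  0.4  ]
0.45 [0.392 0.127 0.45 ] [0.458 0.055 0.45 ] [ 0.46  -0.135  0.45 ]
0.5 [0.404 0.109 0.5  ] [0.463 0.045 0.5  ] [ 0.465 -0.126  0.5  ]
0.55 [0.416 0.091 0.55 ] [0.468 0.034 0.55 ] [ 0.469 -0.116  0.55 ]
```

Run:
```python
from h import *
from scipy.optimize import least_squares
a=cam("scene");b=cam("top")
obs=[(b,260,306),(b,360,306),(a,240,168),(a,320,188),(a,265,67),(a,320,78)]
q=np.radians(1.3); ax=np.array([-np.sin(q),np.cos(q),0])
def dist(c,u,v,p):
    o,d=ray(c,u,v); n=np.cross(d,ax); n/=np.linalg.norm(n); return n@(p-o)
def f(p):
    P=np.array([p[0],-.182,p[1]]); return [abs(dist(*o,P))-p[2] for o in obs]
r=least_squares(f,[.4246,.55,.05]); print(r.x,r.fun)
```

```text
[0.42630841 0.54932449 0.04525315] [ 0.000673   -0.00063961  0.00170554 -0.00170866 -0.00133367  0.0013034 ]
```

Run:
```python
from h import *
go(.4723,.0294,.17,94.2)
```

```text
shift [  0.47   3.87 -21.33] turn -6.56 jawyaw -92.36
```

```bash
python3 -m handwheel '[0,0.7,-4,-1, 0,1.5,-8,-2, 0,2.2,-12,-4, 0,3,-16,-5, 0.4,3.6,-20,-6, 0.4,3.9,-21.3,-6.6, 0.4,3.9,-21.3,-6.6, 0.4,3.9,-21.3,-6.6, 0.4,3.9,-21.3,-6.6, 0.4,3.9,-21.3,-6.6]' 3.6
python3 - <<'E'
from h import *
st();c=cam("wrist"); save(c,"w17",(100,40,480,300),2.1)
E
```

```text
time_s: 32.75
tcp_pos: [0.4726, 0.0285, 0.1712]
eef_rot: [109.1, 90.0, 23.3]
contact_force: [-0.2, -0.2, -0.3]
gripper_width: 0.0363
32.75 tcp [0.4726 0.0285 0.1712] rpy [109.15  89.99  23.33] F [-0.2 -0.2 -0.3] w 0.0363 q [ 27.3   4.  -28.6   0.  -57.4  66.8]
```

View pics/w17.png

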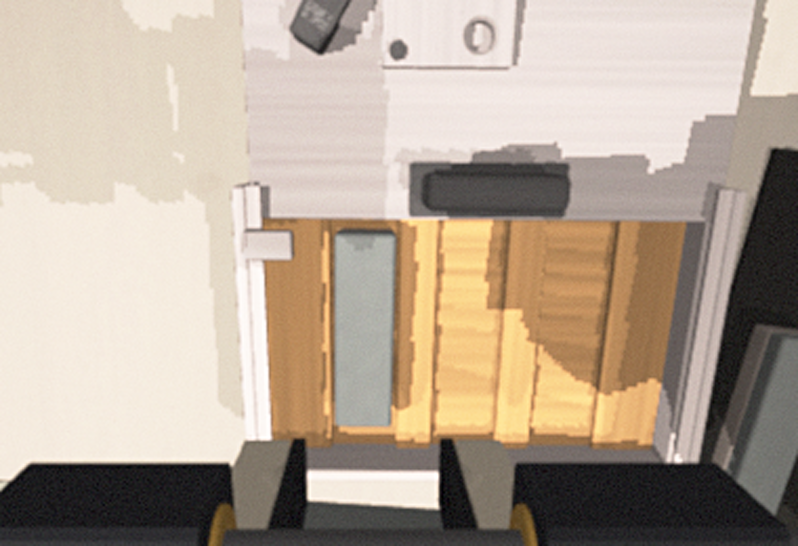

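Run:
```python
from h import *
c=cam("wrist")
p=[at(c,u/2.1+100,v/2.1+40,.039).round(4) for u,v in ((335,237),(396,237),(391,425),(335,427))];print(p,np.mean(p,0))
m=np.mean(p,0); go(m[0],m[1],.0235,94.2)
```

```text
[array([0.518 , 0.0485, 0.039 ]), array([0.52  , 0.0211, 0.039 ]), array([0.4282, 0.0159, 0.039 ]), array([0.4252, 0.0434, 0.039 ])] [0.47285  0.032225 0.039   ]
shift [14.76  0.04 -0.35] turn 0.0 jawyaw -85.8
```

```bash
python3 -m handwheel '[5,0,-0.3,0.8, 9,0,-0.3,0.8, 11,0,-0.3,0.8, 12.5,0,-0.3,0.8, 13.5,0,-0.3,0.8, 14.2,0,-0.3,0.8, 14.7,0,-0.3,0.8, 14.7,0,-0.3,0.8, 14.7,0,-0.3,0.8, 14.7,0,-0.3,0.8]' 3.6
python3 - <<'E'
from h import *
st();c=cam("wrist"); save(c,"w18",(150,100,430,310),2.8)
save(cam("scene"),"s18")
E
```

```text
time_s: 34.1
tcp_pos: [0.4727, 0.0322, 0.0244]
eef_rot: [111.6, 90.0, 25.1]
contact_force: [0.7, -0.4, 0.0]
gripper_width: 0.0363
34.1 tcp [0.4727 0.0322 0.0244] rpy [111.63  89.96  25.08] F [ 0.7 -0.4  0. ] w 0.0363 q [ 27.8  15.6 -38.6   0.  -35.8  65.7]
```

View pics/w18.png

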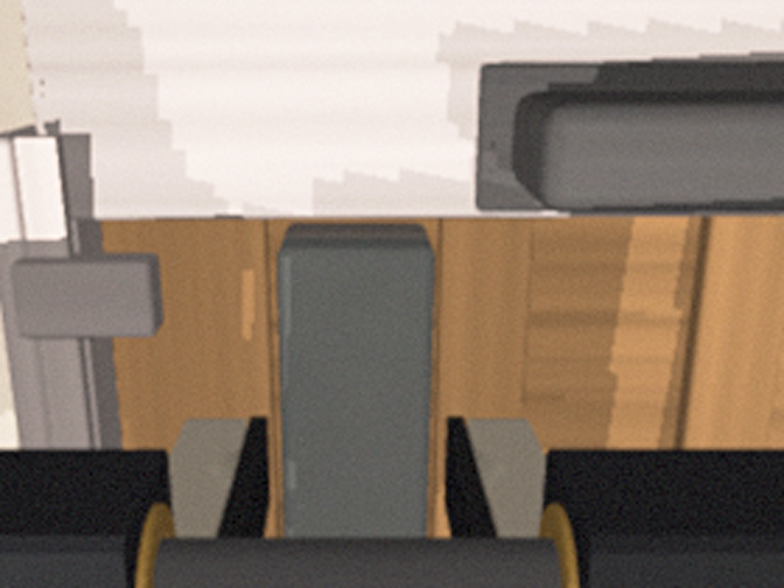

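View pics/s18.png

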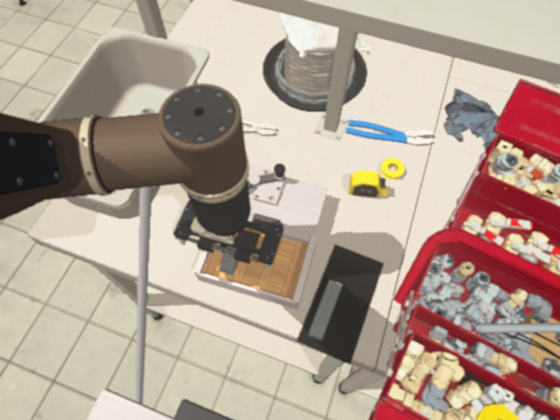

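```bash
python3 -m handwheel '[0,0,0,0, 0,0,0,0, 0,0,0,0, 0,0,0,0, 0,0,0,0, -0.1,-0.2,0,0, -0.1,-0.4,0,0, -0.4,-0.4,0,0, -1,-0.4,0,0, -2,-0.4,0,0]' 2.0 45
python3 -m handwheel '[-2,0,0,0, -4,0,0,0, -6,0,1,0, -8,0,3,10, -10,0,5,20, -13,0,7,30, -14,0,8,40, -14,0,8,50, -14,0,8,60, -14,0,8,70]'
python3 - <<'E'
from h import *
st()
go(.535,-.2143,.17,-2.3)
E
```

```text
time_s: 35.45
tcp_pos: [0.4684, 0.0318, 0.0445]
eef_rot: [-63.8, 90.0, -150.3]
contact_force: [-0.6, 0.1, -1.5]
gripper_width: 0.0278
time_s: 36.7
tcp_pos: [0.4731, -0.0481, 0.1849]
eef_rot: [179.6, 90.0, 22.7]
contact_force: [-0.7, -0.3, -1.7]
gripper_width: 0.0277
36.7 tcp [ 0.4731 -0.0481  0.1849] rpy [179.65  89.95  22.75] F [-0.7 -0.3 -1.7] w 0.0277 q [ 18.    3.4 -27.2  -0.  -59.3   5.1]
shift [ 1.49 17.71  0.83] turn 25.4 jawyaw -156.9
```

```bash
python3 -m handwheel '[0,1,0,9, 0,3,0.1,18, 0,6,0.3,25.4, 0,9.5,0.5,25.4, 0,13,0.6,25.4, 0,16,0.8,25.4, 0,17.7,0.8,25.4, 3,17.7,0.8,25.4, 6,17.7,0.8,25.4, 6,17.7,0.8,25.4]'
python3 - <<'E'
from h import *
st();c=cam("wrist"); save(c,"w19")
save(cam("scene"),"s19",(220,100,500,380),2.5)
go(.535,-.2143,.0145,-2.3)
E
```

```text
time_s: 37.95
tcp_pos: [0.5346, -0.2132, 0.1224]
eef_rot: [-6.9, 89.7, 171.1]
contact_force: [-0.4, 0.3, -1.0]
gripper_width: 0.0277
37.95 tcp [ 0.5346 -0.2132  0.1224] rpy [ -6.93  89.75 171.1 ] F [-0.4  0.3 -1. ] w 0.0277 q [ -2.3  16.5 -19.8  -0.  -53.9   0.3]
shift [11.06  0.07  0.19] turn 0.38 jawyaw 178.08
```

View pics/w19.png

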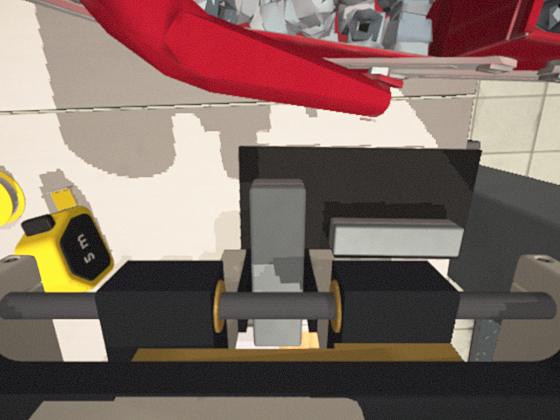

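View pics/s19.png

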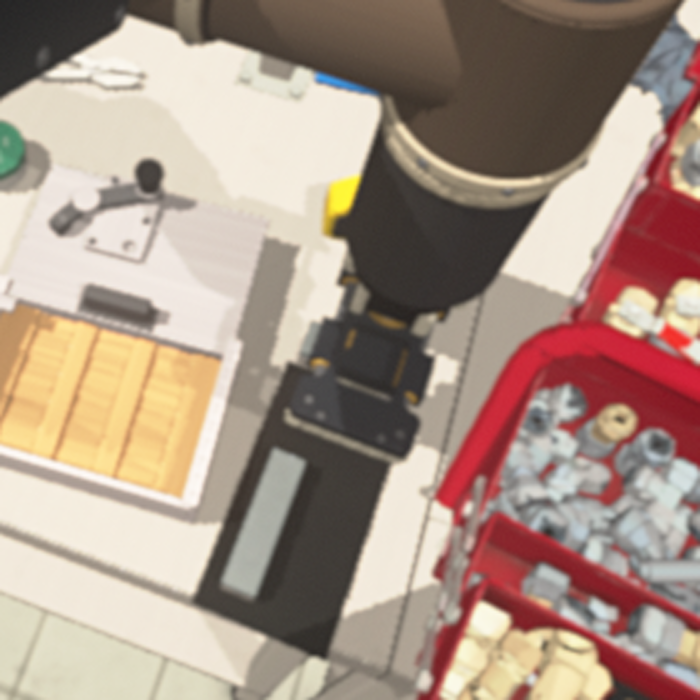

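Run:
```python
from h import *
c=cam("wrist");s=st()
z=s["tcp_pos"][2]+.0146
for u,v in((252,187),(303,187),(254,345),(302,345)): print("C top",at(c,u,v,z).round(4))
for u,v in((240,147),(480,150)): print("mat",at(c,u,v,.004).round(4))
for u,v in((331,224),(460,229)): print("A",at(c,u,v,.03).round(4))
save(c,"w19c",(220,130,340,260),5)
```

```text
38.1 tcp [ 0.5373 -0.2136  0.1256] rpy [165.85  89.89 -16.07] F [-0.5  0.7 -0.5] w 0.0274 q [ -2.3  16.4 -19.6   0.  -53.9   0.4]
C top [ 0.5473 -0.2632  0.1402]
C top [ 0.5228 -0.2623  0.1402]
C top [ 0.5518 -0.1702  0.1402]
C top [ 0.5242 -0.1693  0.1402]
mat [ 0.5686 -0.2683  0.004 ]
mat [ 0.3516 -0.258   0.004 ]
A [ 0.4896 -0.2011  0.03  ]
A [ 0.3747 -0.1923  0.03  ]
```

View pics/w19c.png

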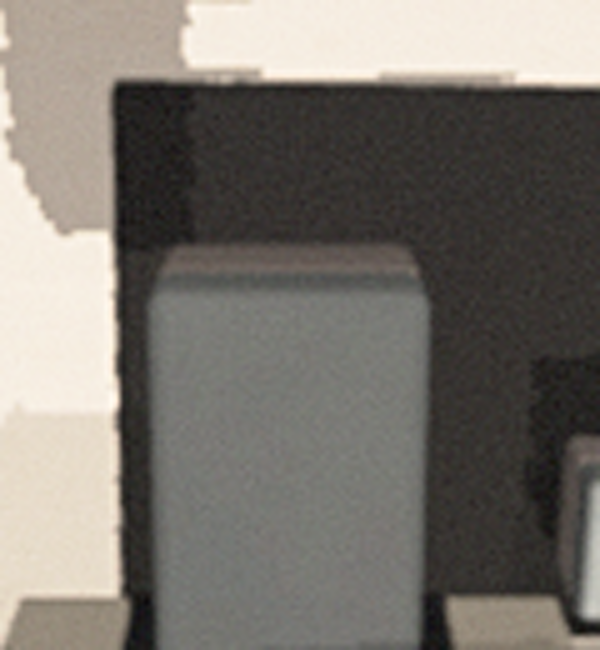

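Run:
```python
from h import *
st();go(.5355,-.2138,.0145,-2.4)
```

```text
38.1 tcp [ 0.5373 -0.2136  0.1256] rpy [165.85  89.89 -16.07] F [-0.5  0.7 -0.5] w 0.0274 q [ -2.3  16.4 -19.6   0.  -53.9   0.4]
shift [11.11  0.02  0.2 ] turn 0.48 jawyaw 178.08
```

```bash
python3 -m handwheel '[3,0,0.2,0.5, 6,0,0.2,0.5, 8,0,0.2,0.5, 9.5,0,0.2,0.5, 10.3,0,0.2,0.5, 10.8,0,0.2,0.5, 11,0,0.2,0.5, 11,0,0.2,0.5, 11,0,0.2,0.5, 11,0,0.2,0.5]'
```

```text
time_s: 39.35
tcp_pos: [0.5345, -0.2135, 0.0143]
eef_rot: [179.6, 90.0, -2.9]
contact_force: [-0.5, -0.1, -1.4]
gripper_width: 0.0274
```

```bash
python3 -m handwheel '[0.1,0,0,0, 0.1,0,0,0, 0.1,0,0,0, 0.1,0,0,0, -2,0,0,0, -6,0,0,0, -11,0,0,0, -16,0,0,0, -20,0,0,0, -20,0,0,0]' 3.7
python3 - <<'E'
from h import *
st();c=cam("wrist"); save(c,"w20");
save(cam("scene"),"s20")
E
```

```text
time_s: 40.6
tcp_pos: [0.5362, -0.2139, 0.218]
eef_rot: [173.1, 89.6, -9.3]
contact_force: [-0.4, 0.6, -0.8]
gripper_width: 0.0372
40.6 tcp [ 0.5362 -0.2139  0.218 ] rpy [173.1   89.6   -9.33] F [-0.4  0.6 -0.8] w 0.0372 q [ -2.3  11.5 -13.    0.1 -65.1  -0.1]
```

View pics/w20.png

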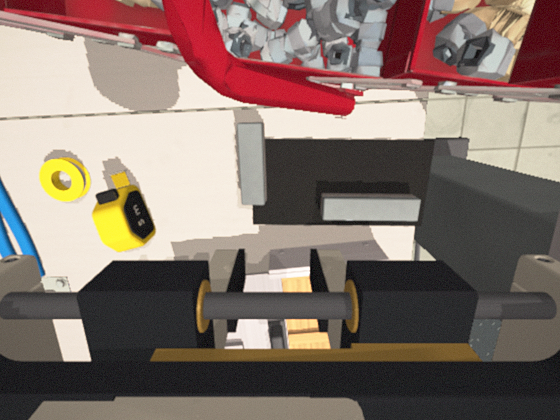

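View pics/s20.png

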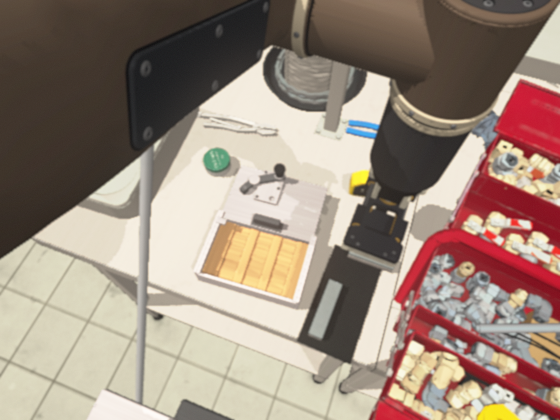

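Run:
```python
from h import *
c=cam("wrist"); save(c,"w20c",(200,90,440,250),3.3);st()
```

```text
40.75 tcp [ 0.5337 -0.2133  0.2132] rpy [-23.24  89.93 154.29] F [-0.9 -0.5 -1.8] w 0.0371 q [ -2.3  11.7 -13.3  -0.  -65.   -0.1]
```

View pics/w20c.png

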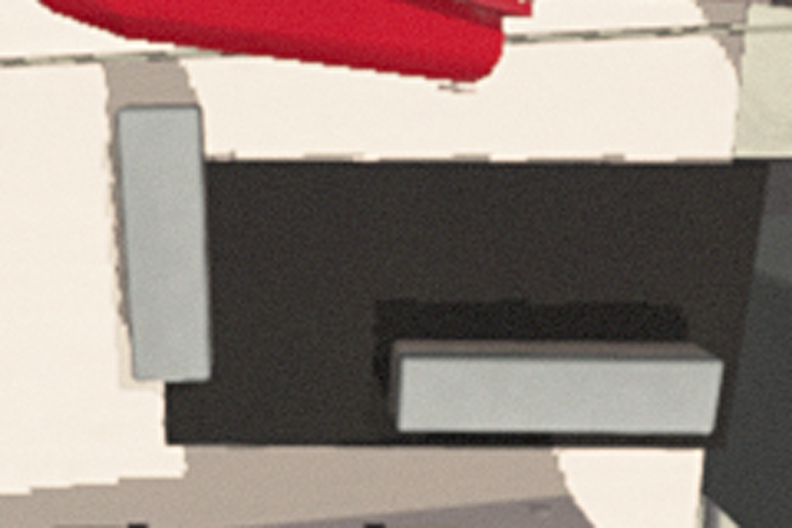

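Run:
```python
from h import *
c=cam("wrist")
p=np.array([at(c,u/3.3+200,v/3.3+90,.026) for u,v in ((118,110),(200,108),(210,378),(134,379))]);print(p.round(4),p.mean(0))
d=(p[2]+p[3]-p[0]-p[1])/2; print(np.linalg.norm(d),np.degrees(np.arctan2(d[1],d[0])))
m=p.mean(0); g=m+.008*d/np.linalg.norm(d); print(g); go(g[0],g[1],.08,np.degrees(np.arctan2(d[1],d[0]))-90)
```

```text
[[ 0.5753 -0.287   0.026 ]
 [ 0.5482 -0.2865  0.026 ]
 [ 0.5503 -0.1933  0.026 ]
 [ 0.5776 -0.1941  0.026 ]] [ 0.56288061 -0.24023274  0.026     ]
0.09304602294064827 88.6551776308328
[ 0.56306837 -0.23223494  0.026     ]
shift [13.28  1.76 -3.05] turn -1.12 jawyaw 177.53
```

```bash
python3 -m handwheel '[2,0.8,-1.5,-1, 5,1.7,-3,-1, 9,1.7,-3,-1, 12,1.7,-3,-1, 13.3,1.7,-3,-1, 13.3,1.7,-3,-1, 13.3,1.7,-3,-1, 13.3,1.7,-3,-1, 13.3,1.7,-3,-1, 13.3,1.7,-3,-1]' 4.0
python3 - <<'E'
from h import *
st();c=cam("wrist"); save(c,"w21",(180,100,380,310),2.8); save(cam("scene"),"s21",(300,150,480,320),4)
E
```

```text
time_s: 42.05
tcp_pos: [0.5638, -0.2318, 0.0816]
eef_rot: [175.9, 90.0, -5.6]
contact_force: [-0.8, -0.8, -0.5]
gripper_width: 0.04
42.05 tcp [ 0.5638 -0.2318  0.0816] rpy [175.86  89.95  -5.59] F [-0.8 -0.8 -0.5] w 0.04 q [ -4.   21.8 -18.2   0.  -50.    2.6]
```

View pics/w21.png

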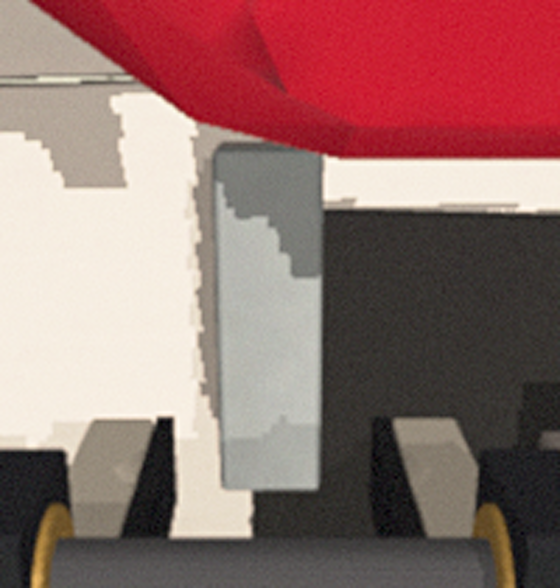

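View pics/s21.png

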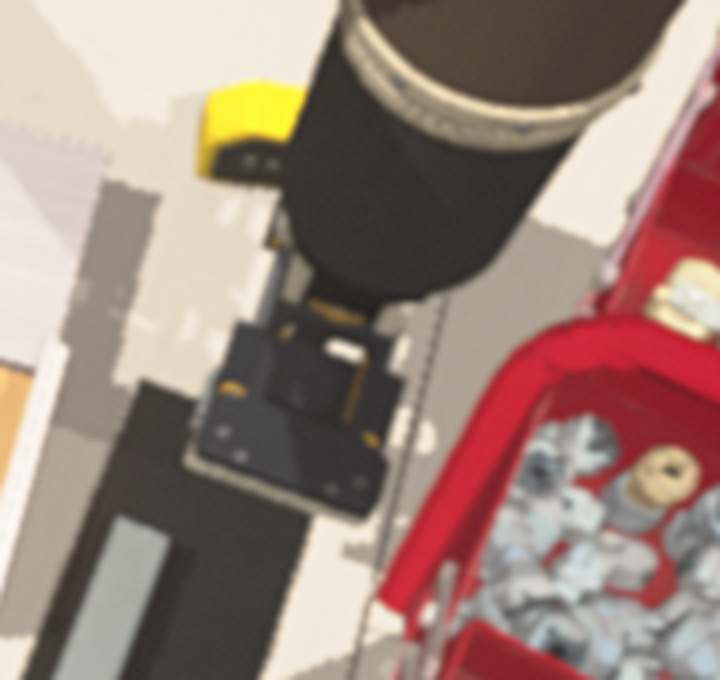

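```bash
python3 -m handwheel '[3,-0.9,0,0, 5,-0.9,0.05,0, 6.2,-0.9,0.05,0, 6.7,-0.9,0.05,0, 6.7,-0.9,0.05,0, 6.7,-0.9,0.05,0, 6.7,-0.9,0.05,0, 6.7,-0.9,0.05,0, 6.7,-0.9,0.05,0, 6.7,-0.9,0.05,0]' 4.0
python3 -m handwheel '[0,0,0,0, 0,0,0,0, 0,0,0,0, 0,0,0,0, 0,0,0,0, 0,0,0,0, -0.5,0,0,0, -1,0,0,0, -1,0,0,0, -1,0,0,0]' 2.0 45
python3 - <<'E'
from h import *
st();c=cam("wrist"); save(c,"w22",(180,100,380,310),2.8)
E
```

```text
time_s: 43.4
tcp_pos: [0.5634, -0.2228, 0.0141]
eef_rot: [172.6, 90.0, -8.8]
contact_force: [-0.4, 0.4, -0.4]
gripper_width: 0.04
time_s: 44.65
tcp_pos: [0.5633, -0.2228, 0.0241]
eef_rot: [-127.9, 90.0, 50.6]
contact_force: [-0.6, -1.6, -1.2]
gripper_width: 0.0279
44.65 tcp [ 0.5633 -0.2228  0.0241] rpy [-127.91   89.99   50.63] F [-0.6 -1.6 -1.2] w 0.0279 q [ -3.1  25.5 -21.6  -0.  -42.9   1.7]
```

View pics/w22.png

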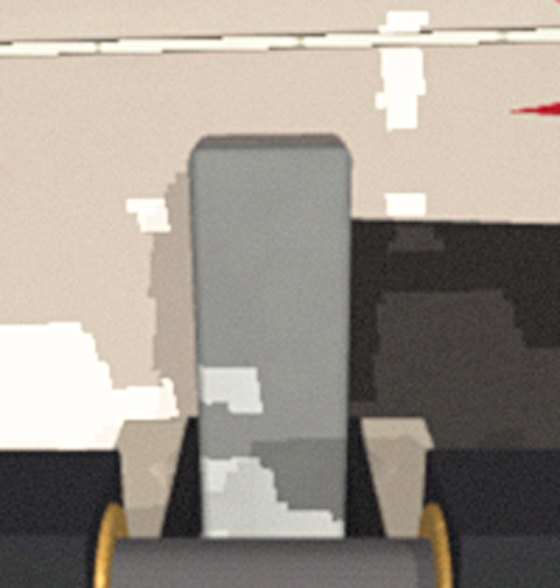

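Run:
```python
from h import *
c=cam("wrist");s=st()
p=[at(c,u/2.8+180,v/2.8+100,.0382) for u,v in ((191,152),(350,152))]; print(p)
e=(p[0]+p[1])/2; print("center rel tcp", e[1]+.0475-s["tcp_pos"][1], e[0]-s["tcp_pos"][0])
print("mat",[at(c,u/2.8+180,v/2.8+100,.004) for u,v in ((350,219),(560,224))])
go(.534,-.197,.08,-2.4)
```

```text
44.75 tcp [ 0.5632 -0.2228  0.024 ] rpy [ -9.16  89.99 169.39] F [-0.6  0.1 -0.7] w 0.0274 q [ -3.1  25.5 -21.6  -0.  -42.9   1.7]
[array([ 0.57510933, -0.28782058,  0.0382    ]), array([ 0.54854152, -0.28710251,  0.0382    ])]
center rel tcp -0.017194669809851737 -0.0013691253936838343
mat [array([ 0.54550619, -0.2684439 ,  0.004     ]), array([ 0.50089692, -0.26615527,  0.004     ])]
shift [-5.6  -2.5   2.99] turn 0.95 jawyaw 178.55
```

```bash
python3 -m handwheel '[-1.5,0,0,0, -2.5,-0.5,0.6,1, -2.5,-1.2,1.5,1, -2.5,-2,2.4,1, -2.5,-2.5,3,1, -2,-2.5,3,1, -2,-2.5,3,1, -2,-2.5,3,1, -2,-2.5,3,1, -2,-2.5,3,1]'
python3 - <<'E'
from h import *
st();c=cam("wrist"); save(c,"w23",(180,100,380,310),2.8)
go(.534,-.197,.0145,-2.4)
E
```

```text
time_s: 46.0
tcp_pos: [0.534, -0.1972, 0.044]
eef_rot: [7.1, 90.0, -175.4]
contact_force: [0.7, -0.5, -1.2]
gripper_width: 0.0275
46.0 tcp [ 0.534  -0.1972  0.044 ] rpy [   7.05   90.   -175.41] F [ 0.7 -0.5 -1.2] w 0.0275 q [ -0.6  21.3 -25.5   0.  -43.3  -1.9]
shift [ 2.95 -0.01  0.  ] turn -0.06 jawyaw 177.54
```

View pics/w23.png

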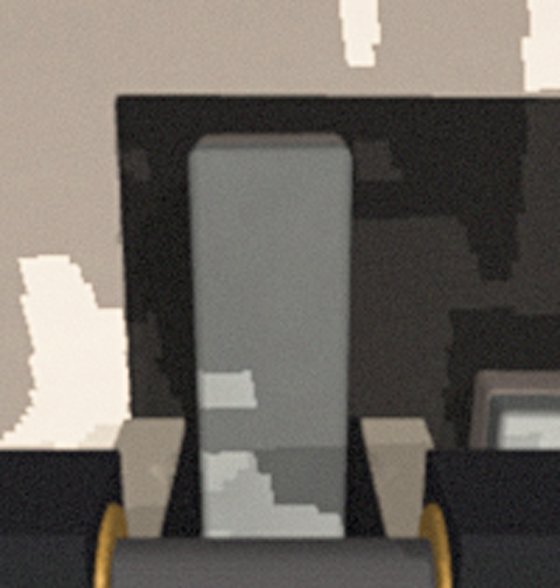

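Well over the mat. Lower and release.

```bash
python3 -m handwheel '[1.5,0,0,0, 2.4,0,0,0, 2.8,0,0,0, 3,0,0,0, 3,0,0,0, 3,0,0,0, 3,0,0,0, 3,0,0,0, 3,0,0,0, 3,0,0,0]'
python3 -m handwheel '[0,0,0,0, 0,0,0,0, 0,0,0,0, 0,0,0,0, -2,0,0,0, -6,0,0,0, -11,0,0,0, -15,0,0,0, -15,0,0,0, -15,0,0,0]' 3.7
python3 - <<'E'
from h import *
st();c=cam("wrist"); save(c,"w24",(160,60,480,270),2.4)
E
```

```text
time_s: 47.3
tcp_pos: [0.534, -0.197, 0.0141]
eef_rot: [174.7, 90.0, -7.8]
contact_force: [-0.4, -0.3, -1.2]
gripper_width: 0.0274
time_s: 48.55
tcp_pos: [0.5335, -0.1969, 0.1637]
eef_rot: [-57.9, 90.0, 119.6]
contact_force: [0.3, -0.1, -0.2]
gripper_width: 0.0371
48.55 tcp [ 0.5335 -0.1969  0.1637] rpy [-57.89  89.97 119.64] F [ 0.3 -0.1 -0.2] w 0.0371 q [ -0.6  13.5 -18.   -0.  -58.5  -1.9]
```

View pics/w24.png

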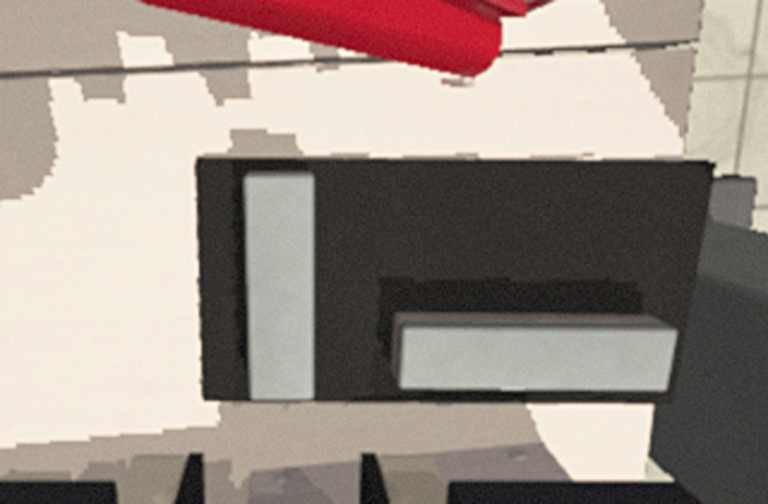

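Run:
```python
from h import *
c=cam("wrist")
f=lambda L,z:print([at(c,u/2.4+160,v/2.4+60,z)[:2].round(4) for u,v in L])
f(((245,175),(314,173),(314,399),(250,400)),.028)
f(((400,323),(676,331),(668,390),(400,390)),.030)
f(((197,158),(713,162),(655,402),(204,399)),.004)
```

```text
[array([ 0.5441, -0.2624]), array([ 0.5173, -0.262 ]), array([ 0.5202, -0.168 ]), array([ 0.5476, -0.1688])]
[array([ 0.4838, -0.2006]), array([ 0.3698, -0.192 ]), array([ 0.37 , -0.166]), array([ 0.4837, -0.1712])]
[array([ 0.565 , -0.2687]), array([ 0.3488, -0.2574]), array([ 0.361 , -0.1501]), array([ 0.5703, -0.1611])]
```

Run:
```python
from h import *
go(.5445,-.0178,.15,4.9)
```

```text
shift [  1.28 -17.94  -0.37] turn -7.36 jawyaw 177.54
```

```bash
python3 -m handwheel '[0,-3,0,-1, 0,-6.5,-0.1,-3, 0,-10,-0.2,-5, 0,-13.5,-0.3,-7, 0,-16.5,-0.4,-7.4, 0.8,-17.9,-0.4,-7.4, 1.3,-17.9,-0.4,-7.4, 1.3,-17.9,-0.4,-7.4, 1.3,-17.9,-0.4,-7.4, 1.3,-17.9,-0.4,-7.4]' 3.6
python3 - <<'E'
from h import *
st();c=cam("wrist"); save(c,"w25",(160,120,400,300),3.3)
go(.5445,-.0178,.062,4.9)
E
```

```text
time_s: 49.9
tcp_pos: [0.5457, -0.0189, 0.1512]
eef_rot: [-179.2, 90.0, 5.7]
contact_force: [0.1, 0.1, 0.6]
gripper_width: 0.0362
49.9 tcp [ 0.5457 -0.0189  0.1512] rpy [-179.24   89.98    5.66] F [0.1 0.1 0.6] w 0.0362 q [ 18.6  12.1 -21.7   0.  -56.2 -13.7]
shift [ 8.93 -0.11  0.11] turn 0.0 jawyaw -175.1
```

View pics/w25.png

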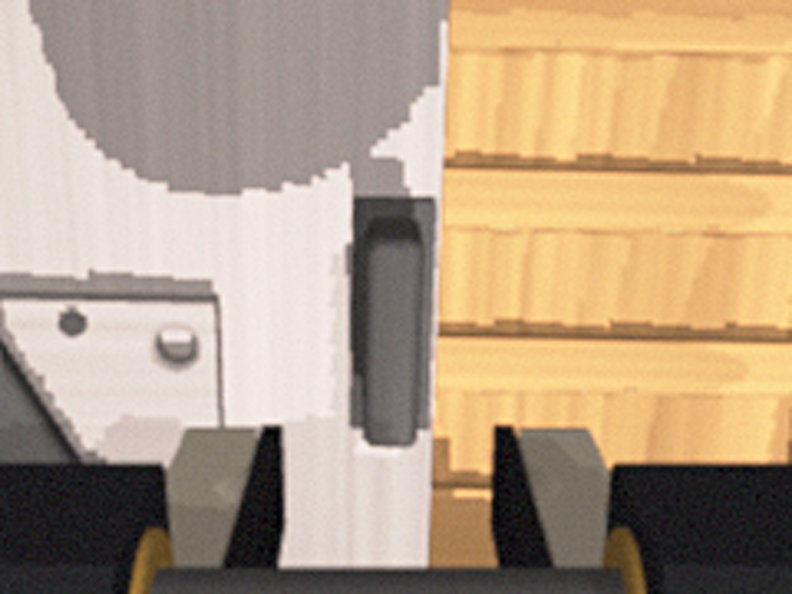

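```bash
python3 -m handwheel '[4,-0.1,0.1,0, 7.5,-0.1,0.1,0, 8.9,-0.1,0.1,0, 8.9,-0.1,0.1,0, 8.9,-0.1,0.1,0, 8.9,-0.1,0.1,0, 8.9,-0.1,0.1,0, 8.9,-0.1,0.1,0, 8.9,-0.1,0.1,0, 8.9,-0.1,0.1,0]' 3.6
python3 -m handwheel '[0,0,0,0, 0,0,0,0, 0,0,0,0, 0,0,0,0, 0,0,0,0, 0,0,0,0, 0,0,0,0, 0,0,0,0, 0,0,0,0, 0,0,0,0]' 0.5 35
```

```text
time_s: 51.2
tcp_pos: [0.5445, -0.0174, 0.0621]
eef_rot: [-36.5, 90.0, 148.5]
contact_force: [-0.4, -0.2, -0.7]
gripper_width: 0.0358
time_s: 52.45
tcp_pos: [0.5446, -0.0175, 0.0621]
eef_rot: [174.2, 90.0, -0.9]
contact_force: [0.3, -1.2, -1.2]
gripper_width: 0.0137
```

```bash
python3 -m handwheel '[0,0,1,0, 0,0,2.5,0, 0,0,4,0, 0,0,5.5,0, 0,0,7,0, 0,0,8.5,0, 0,0,10,0, 0,0,11.5,0, 0,0,12.5,0, 0,0,12.7,0]'
python3 -m handwheel '[0,0,0,0, 0,0,0,0, 0,0,0,0, 0,0,0,0, 0,0,0,0, 0,0,0,0, 0,0,0,0, 0,0,0,0, 0,0,0,0, 0,0,0,0]'
```

```text
time_s: 53.7
tcp_pos: [0.4198, -0.0258, 0.0622]
eef_rot: [-148.3, 89.6, 36.6]
contact_force: [12.9, 11.7, -24.3]
gripper_width: 0.0137
time_s: 54.95
tcp_pos: [0.4198, -0.0259, 0.0621]
eef_rot: [-144.8, 89.6, 40.1]
contact_force: [7.1, 14.3, -14.2]
gripper_width: 0.0137
```

```bash
python3 -m handwheel '[0,0,0,0, 0,0,0,0, 0,0,0,0, -4,0,0,0, -8,0,-1,0, -10,0.2,-4,0, -10,0,-8,0, -10,-0.6,-11.1,0, -10,-0.6,-11.1,0, -10,-0.6,-11.1,0]' 3.6
python3 - <<'E'
from h import *
st();c=cam("wrist"); save(c,"w26",(160,120,400,300),3.3); save(cam("scene"),"s26",(180,190,340,310),5)
go(.5296,-.0105,.0745,4.9)
E
```

```text
time_s: 56.2
tcp_pos: [0.5271, -0.0133, 0.1616]
eef_rot: [6.9, 89.9, -168.2]
contact_force: [0.2, 0.2, -0.1]
gripper_width: 0.0363
56.2 tcp [ 0.5271 -0.0133  0.1616] rpy [   6.87   89.91 -168.2 ] F [ 0.2  0.2 -0.1] w 0.0363 q [ 19.9   9.8 -23.1  -0.  -57.2 -15. ]
shift [ 8.75 -0.25 -0.28] turn 0.04 jawyaw -175.06
```

View pics/w26.png

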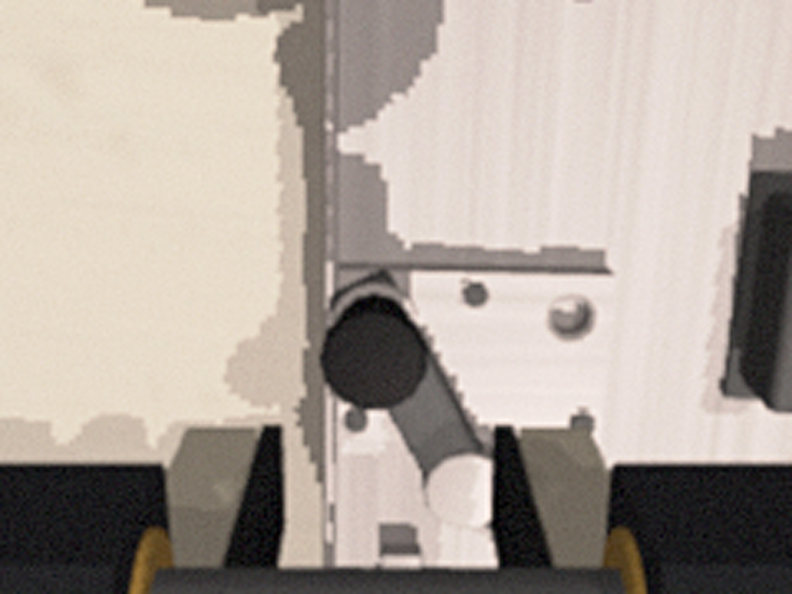

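View pics/s26.png

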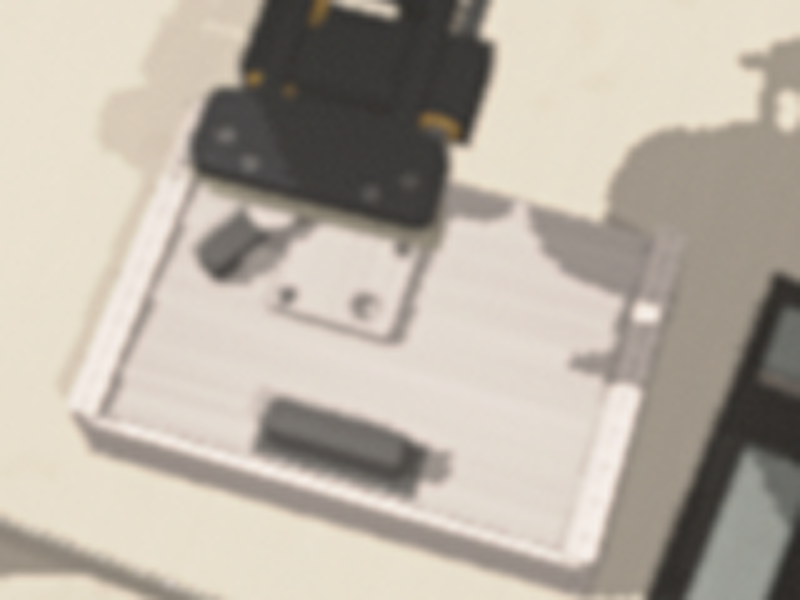

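Run:
```python
from h import *
c=cam("wrist"); k=at(c,375/3.3+160,353/3.3+120,.0985); print(k); go(k[0],k[1],.0745,4.9)
print("hole1",at(c,570/3.3+160,316/3.3+120,.055))
```

```text
[ 0.52968248 -0.01142963  0.0985    ]
shift [ 8.77 -0.15 -0.26] turn 0.04 jawyaw -175.06
hole1 [ 0.47547554 -0.0103043   0.055     ]
```

```bash
python3 -m handwheel '[2,-0.15,-0.26,0, 5,-0.15,-0.26,0, 7.5,-0.15,-0.26,0, 8.7,-0.15,-0.26,0, 8.7,-0.15,-0.26,0, 8.7,-0.15,-0.26,0, 8.7,-0.15,-0.26,0, 8.7,-0.15,-0.26,0, 8.7,-0.15,-0.26,0, 8.7,-0.15,-0.26,0]' 4.4
python3 -m handwheel '[0,0,0,0, 0,0,0,0, 0,0,0,0, 0,0,0,0, 0,0,0,0, 0,0,0,0, 0,0,0,0, 0,0,0,0, 0,0,0,0, 0,0,0,0]' 1.5 45
python3 -m handwheel '[-0.4,0,0,0, -0.8,0,0,0, -1.2,0,0,0, -1.35,0,0,0, -1.35,0,0,0, -1.35,0,0,0, -1.35,0,0,0, -1.35,0,0,0, -1.35,0,0,0, -1.35,0,0,0]'
python3 - <<'E'
from h import *
st();c=cam("wrist"); save(c,"w27",(180,150,380,310),4)
E
```

```text
time_s: 57.6
tcp_pos: [0.5306, -0.0111, 0.0751]
eef_rot: [-152.2, 90.0, 32.8]
contact_force: [-0.7, 0.2, -0.5]
gripper_width: 0.0441
time_s: 58.85
tcp_pos: [0.5304, -0.0112, 0.075]
eef_rot: [12.5, 90.0, -162.5]
contact_force: [-1.1, 0.6, -0.1]
gripper_width: 0.0242
time_s: 60.1
tcp_pos: [0.5304, -0.0112, 0.0885]
eef_rot: [3.9, 90.0, -171.1]
contact_force: [-1.6, 0.7, -8.0]
gripper_width: 0.0241
60.1 tcp [ 0.5304 -0.0112  0.0885] rpy [   3.94   89.98 -171.12] F [-1.6  0.7 -8. ] w 0.0241 q [ 20.   14.8 -27.8  -0.  -47.4 -15. ]
```

View pics/w27.png

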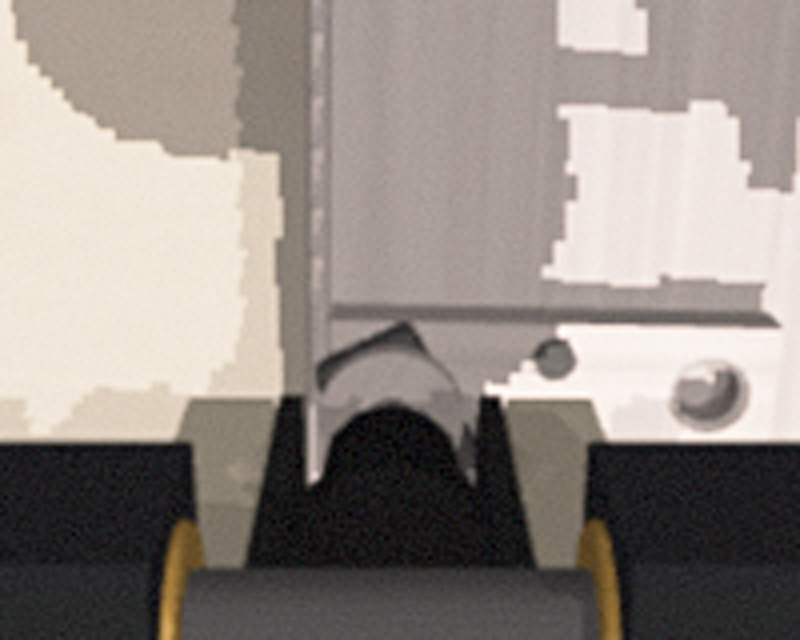

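```bash
python3 -m handwheel '[0,0.22,0.43,0, 0,0.41,0.87,0, 0,0.65,1.8,0, 0,0.74,2.75,0, 0,0.65,3.7,0, 0,0.41,4.63,0, 0,0.2,5.1,0, 0,0,5.5,0, 0,0,5.5,0, 0,0,5.5,0]'
python3 - <<'E'
from h import *
st();c=cam("wrist"); save(c,"w28",(180,150,380,310),4)
E
```

```text
time_s: 61.4
tcp_pos: [0.477, -0.015, 0.0894]
eef_rot: [-162.2, 89.8, 22.7]
contact_force: [2.1, 5.8, -8.1]
gripper_width: 0.0244
61.4 tcp [ 0.477  -0.015   0.0894] rpy [-162.24   89.77   22.74] F [ 2.1  5.8 -8.1] w 0.0244 q [ 21.9   9.9 -34.4  -0.  -45.4 -16.9]
```

View pics/w28.png

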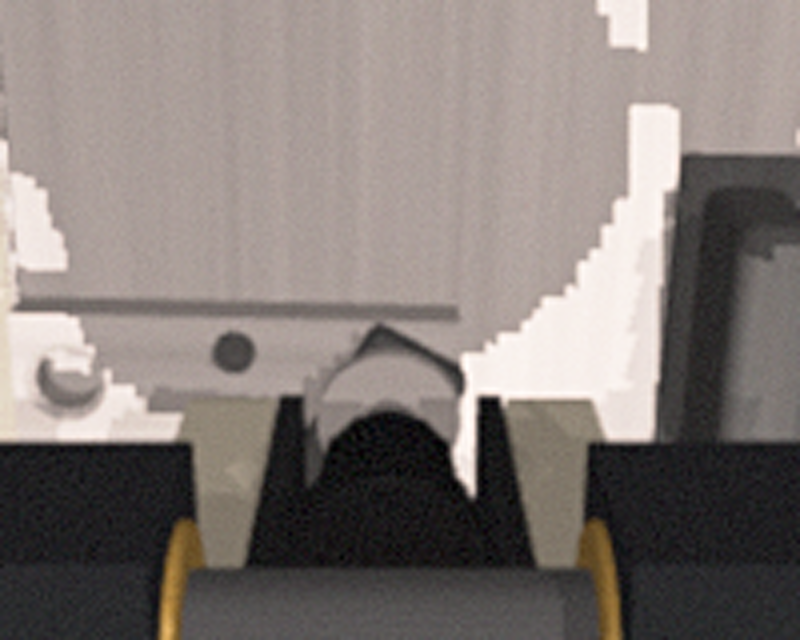

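```bash
python3 -m handwheel '[0,0,0,0, 0,0,0,0, 0,0,0,0, 0,0,0,0, 0,0,0,0, 0,0,0,0, 0,0,0,0, 0,0,0,0, 0,0,0,0, 0,0,0,0]'
```

```text
time_s: 62.7
tcp_pos: [0.477, -0.0151, 0.0893]
eef_rot: [-161.9, 89.8, 23.1]
contact_force: [2.1, 6.2, -8.4]
gripper_width: 0.0241
```

```bash
python3 -m handwheel '[0,-0.07,0.07,0, 0,-0.12,0.13,0, 0,-0.12,0.13,0, 0,-0.12,0.13,0, 0,-0.12,0.13,0, 0,-0.12,0.13,0, 0,-0.12,0.13,0, 0,-0.12,0.13,0, 0,-0.12,0.13,0, 0,-0.12,0.13,0]'
```

```text
time_s: 63.95
tcp_pos: [0.4756, -0.0142, 0.0894]
eef_rot: [-166.1, 89.8, 18.8]
contact_force: [2.4, 5.1, -8.2]
gripper_width: 0.0243
```

```bash
python3 -m handwheel '[0,0,0,0, 0,0,0,0, 0,0,0,0, 0,0,0,0, 0,0,0,0, -3,0,0,0, -7,0,0,0, -10,0,0,0, -10,0,0,0, -10,0,0,0]' 4.4
python3 - <<'E'
from h import *
st();c=cam("wrist"); save(c,"w29",(160,120,400,300),3.3); save(cam("scene"),"s29",(180,190,340,310),5)
E
```

```text
time_s: 65.2
tcp_pos: [0.4739, -0.0149, 0.1881]
eef_rot: [-18.0, 90.0, 167.0]
contact_force: [0.0, 0.3, -0.2]
gripper_width: 0.0444
65.2 tcp [ 0.4739 -0.0149  0.1881] rpy [-17.97  89.97 166.97] F [ 0.   0.3 -0.2] w 0.0444 q [ 22.    3.2 -27.   -0.  -59.8 -17.1]
```

View pics/w29.png

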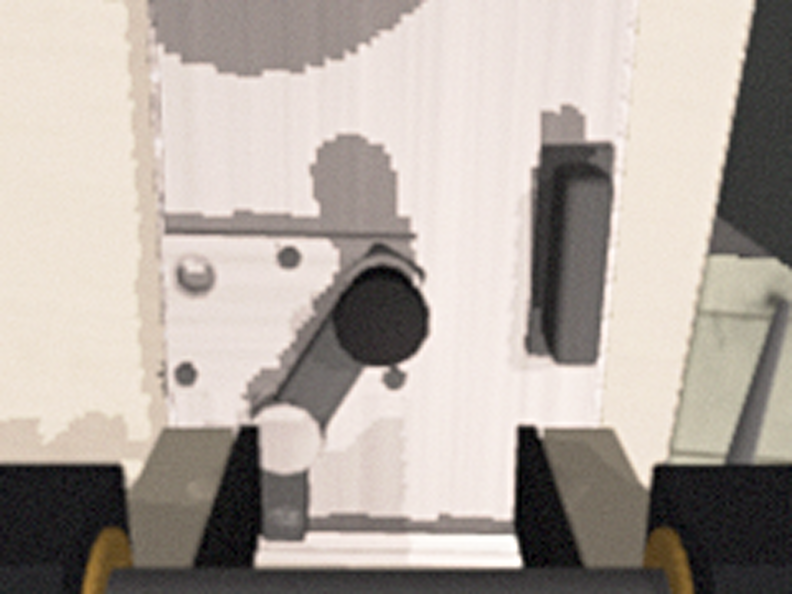

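```bash
python3 - <<'E'
from h import *
import pickle
pickle.dump(cam("wrist"),open("c1.pkl","wb"))
E
python3 -m handwheel '[0,3,3,0, 0,6,6,0, 0,9,7,0, -3,10,7,0, -3,10,7,0, -3,10,7,0, -3,10,7,0, -3,10,7,0, -3,10,7,0, -3,10,7,0]'
python3 - <<'E'
from h import *
import pickle
st();c=cam("wrist");pickle.dump(c,open("c2.pkl","wb")); save(c,"w30");b=cam("top");pickle.dump(b,open("b.pkl","wb"));a=cam("scene");pickle.dump(a,open("a.pkl","wb"));save(a,"s30",(180,190,340,310),5);save(b,"t30",(200,210,360,340),5)
save(c,"w30c",(60,150,300,330),3.3)
E
```

```text
time_s: 66.6
tcp_pos: [0.4132, -0.1204, 0.2185]
eef_rot: [9.4, 90.0, -165.7]
contact_force: [0.9, -0.5, -0.2]
gripper_width: 0.0442
66.6 tcp [ 0.4132 -0.1204  0.2185] rpy [   9.38   89.99 -165.66] F [ 0.9 -0.5 -0.2] w 0.0442 q [ 10.2  -3.  -29.    0.  -64.   -5.3]
```

View pics/w30.png

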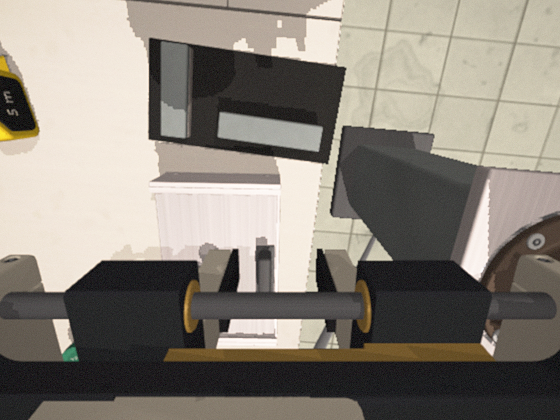

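View pics/s30.png

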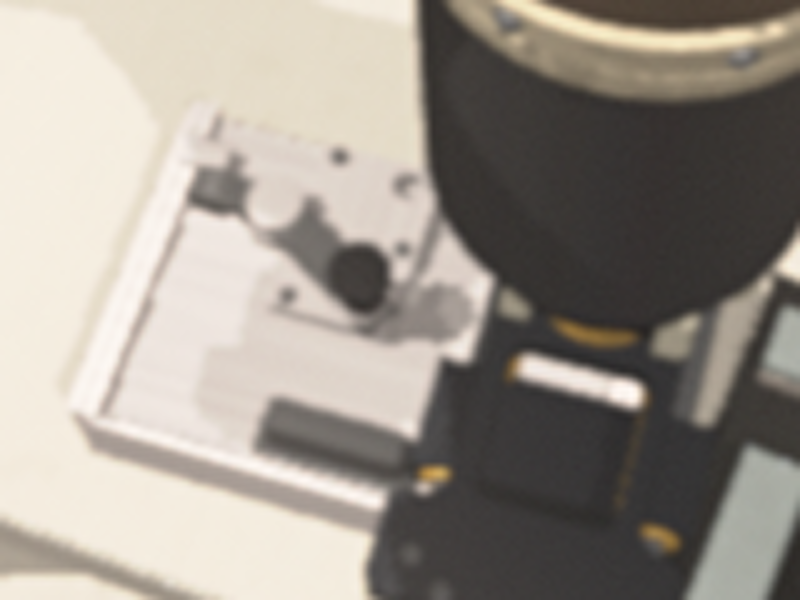

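View pics/t30.png

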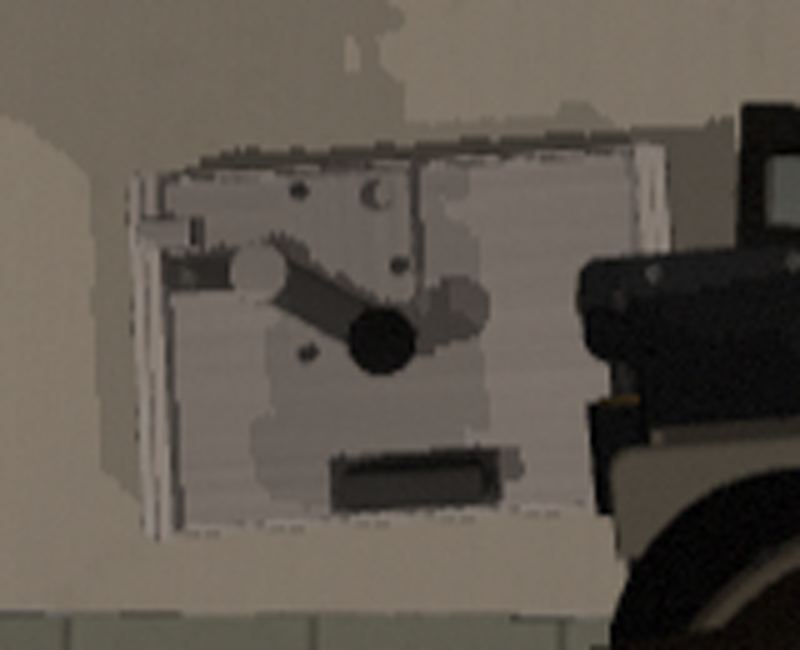

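Run:
```python
from h import *
import pickle
a=pickle.load(open("a.pkl","rb"));b=pickle.load(open("b.pkl","rb"));c1=pickle.load(open("c1.pkl","rb"))
def cen(im,box,th):
    x0,y0,x1,y1=box;g=im[y0:y1,x0:x1].astype(float).max(2); m=(g<th).astype(np.uint8)
    n,l,s,ce=cv2.connectedComponentsWithStats(m); k=1+np.argmax(s[1:,4]); return ce[k]+[x0,y0],s[k]
s0=cv2.imread("pics/scene0.png")[:,:,::-1];t0=cv2.imread("pics/top0.png")[:,:,::-1]
for th in (55,65): print("scene",cen(s0,(238,228,268,260),th),cen(a["image"],(238,228,268,260),th))
for th in (25,35): print("top",cen(t0,(262,264,292,292),th),cen(b["image"],(262,264,292,292),th))
p=np.array([.4754,-.0139,.0985]);q=p+[0,0,.007]; t=p+[.0014,-.0008,0]
for c in(a,b): print("7mm up:",proj(c,q)-proj(c,p)," .03rad:",proj(c,t)-proj(c,p))
kp=(275.2,215.8); print(at(c1,*kp,.0985)); print(tri((c1,*kp),(a,251.8,245.6),(b,276.2,278.2)),tri((c1,*kp),(b,276.2,278.2)))
```

```text
Traceback (most recent call last):
ValueError: attempt to get argmax of an empty sequence
```

Run:
```python
from h import *
import pickle
a=pickle.load(open("a.pkl","rb"));b=pickle.load(open("b.pkl","rb"));c1=pickle.load(open("c1.pkl","rb"))
def cen(im,box,f):
    x0,y0,x1,y1=box;g=im[y0:y1,x0:x1].astype(float).max(2); th=g.min()+f; m=(g<th).astype(np.uint8)
    n,l,s,ce=cv2.connectedComponentsWithStats(m); k=1+np.argmax(s[1:,4]); return (ce[k]+[x0,y0]).round(2),s[k],g.min()
s0=cv2.imread("pics/scene0.png")[:,:,::-1];t0=cv2.imread("pics/top0.png")[:,:,::-1]
for th in (15,25): print("scene",cen(s0,(238,228,268,260),th),cen(a["image"],(238,228,268,260),th))
for th in (8,15): print("top",cen(t0,(262,264,292,292),th),cen(b["image"],(262,264,292,292),th))
p=np.array([.4754,-.0139,.0985]);q=p+[0,0,.007]; t=p+[.0014,-.0008,0]
for c in(a,b): print("7mm up:",proj(c,q)-proj(c,p)," .03rad:",proj(c,t)-proj(c,p))
kp=(275.2,215.8); print(at(c1,*kp,.0985)); print(tri((c1,*kp),(a,251.8,245.6),(b,276.2,278.2)),tri((c1,*kp),(b,276.2,278.2)))
```

```text
scene (array([251.85, 244.86]), array([ 9, 12, 10, 12, 97], dtype=int32), np.float64(50.0)) (array([251.61, 245.19]), array([ 9, 12, 10, 12, 98], dtype=int32), np.float64(57.0))
scene (array([251.66, 244.61]), array([  8,  11,  12,  13, 119], dtype=int32), np.float64(50.0)) (array([251.38, 245.06]), array([  8,  12,  11,  12, 108], dtype=int32), np.float64(57.0))
top (array([276.13, 276.84]), array([ 8,  7, 13, 13, 95], dtype=int32), np.float64(9.0)) (array([276.15, 276.26]), array([ 8,  8, 13, 10, 74], dtype=int32), np.float64(8.0))
top (array([275.97, 277.05]), array([  8,   7,  14,  13, 133], dtype=int32), np.float64(9.0)) (array([275.89, 277.59]), array([  8,   8,  13,  12, 129], dtype=int32), np.float64(8.0))
7mm up: [[-0.18993318 -1.41550299]]  .03rad: [[ 0.66526447 -0.50116183]]
7mm up: [[-0.13318222  0.14001097]]  .03rad: [[ 0.43145862 -0.7552581 ]]
[ 0.47513187 -0.01375719  0.0985    ]
[ 0.47411228 -0.01151491  0.08807444] [ 0.47496012 -0.01342826  0.09756071]
```

Run:
```python
from h import *
st();c=cam("wrist");save(c,"w31",(130,20,370,180),3.3);save(cam("scene"),"s31")
```

```text
66.75 tcp [ 0.4133 -0.1204  0.2186] rpy [119.    90.   -56.05] F [ 0.2 -0.4  0.4] w 0.0439 q [ 10.2  -3.  -29.    0.  -64.   -5.3]
```

View pics/w31.png

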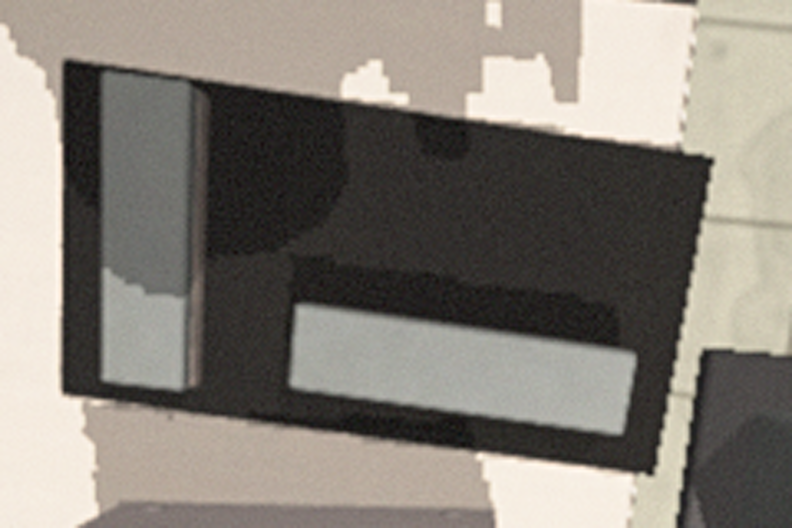

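View pics/s31.png

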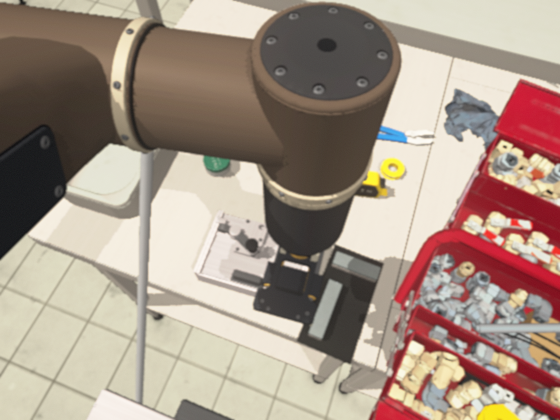

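Run:
```python
from plant import workorder,sensors
print(workorder.close_job(), sensors.get_state()["time_s"])
```

```text
the job is handed in; nothing more can be done
the job is handed in; nothing more can be done
```

The job is done and handed in at about 67 s of the 192 s allowed. I unlocked the latch, slid the lid fully open, put both whetstones flat on the mat, slid the lid shut, and swung the latch back to its first hole. There were only two stones: stone_a and stone_c. The middle pocket was empty.

**What went wrong on the way**
- **Plunger:** on the first latch swing the plunger slipped in the grip and dropped into the other hole by itself. I then pushed the fingers down before noticing, and the wrist force reached 39.9 N, just under the 40 N limit for the arm and gripper body. The fingers were pressing on the knob at the time.
- **Stone_c:** it was knocked partly off the mat just after I placed it, so I picked it up again and set it back.

**Last checks**
- **Latch:** in both fixed cameras the knob is within about 0.6 pixel of where it started. A plunger resting on the plate would show as 1.4 pixels in the scene camera.
- **Plunger height:** the wrist and top cameras put the knob top at 97.6 mm, against 98.5 mm when the pin is fully down. Adding the scene camera gave 88 mm; I set that aside because that camera sat about 5 mm off from the start.
- **Lid:** it was pushed against its stop, with the fin back where I first gripped it, within 0.5 mm.
- **Stones:** both are flat and wholly on the mat. Stone_c's ends are only 6–7 mm from the edges.
- **Other things:** the flux tin and tape measure look unmoved by eye. I did not measure them again.

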